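# Send expired cartons down the returns trough

## Task

The returns trough is locked level by two twist keys: turn each key until its foot lines up with its guard slot, draw it straight up out of the slot and stand it upright in the steel key tray. Then put every small carton that lies on the counter into the trough, and once they are all in it push the trough's side tab down so that they slide into the white bin, and let the trough swing back level. Leave the bottles, jars and other things on the counter where they are.

Things in the scene. Friction and masses are not known exactly. Their poses are not given: they have to be found in the camera images.
- unit: Fixed grey returns unit. Origin on the counter under the trough's pivot; x across the trough, y along it from the locked tail (-y) to the bin (+y). Guard plate at the tail: 190 (x) x 100 mm (y), centred at y = -247 mm, top 95 mm above the counter, 5 mm thick, on corner posts, open below. Pivot cheeks beside the trough at y = -18 to 18 mm rise to 112 mm.
- slot_near (a point): Centre of the guard slot nearer the robot, at the guard plate's top face (unit x -50, y -245, z 95 mm). key_a is in it. Each slot is 36 mm wide (unit x) and 76 mm long (unit y); the gap between the trough's tail prongs above it is as wide, so a foot within 0.15 rad and 4 mm of the slot's line passes.
- slot_far (a point): Centre of the guard slot farther from the robot, at the guard plate's top face (unit x +50, y -245, z 95 mm), 36 x 76 mm likewise. key_b is in it.
- key_a: Twist key, near slot. Steel foot bar 64 (x) x 24 (y) x 12 mm high; stem 14 mm thick; round collar 46 mm across at 28 to 34 mm height; on it a flat black handle plate 44 (x, parallel to the foot) x 12 mm (y) from 34 to 80 mm height. 0.16 kg. Origin: centre of the foot's underside, z up. Hangs by its collar on the trough's tail prongs, foot crosswise 6 mm under the guard.
- key_b: Twist key, far slot; same as key_a. The keys lock the trough. Once the foot lies along the slot (key x along unit y, either way round) a key can be drawn straight up; its foot is clear of guard and prongs after 35 mm. Out of the slot it stands upright on its foot.
- key_tray: Fixed low open steel tray, 120 mm (x) x 150 mm (y), walls 4 mm thick and 18 mm high, floor 4 mm thick. Origin: centre of its underside. Both keys fit side by side along y, 72 mm apart, feet along x.
- trough (a joint): Tilt of the trough: 0 level (its rest, to which it swings back by its own weight with or without load), growing to 0.62 rad as the bin end goes down. It can rise only about 0.05 rad while a key is locked in. Everything slides down its polished floor from about 0.3 rad.
- trough_floor (a point): On the trough's floor above the pivot; x across, y towards the bin, 100 mm above the counter when level; tilts with the trough. Inside 100 mm wide (x), walls 30 mm high above the floor and 4 mm thick; from a closed end wall at y = -191 mm to the open outlet at y = +90 mm. Tail prongs beyond the end wall lie on the guard plate.
- trough_tab (a point): Push point on the trough's flat side tab: a 60 x 60 mm plate on the trough's far side (+x), level with the floor, near the outlet (68 mm from the pivot axis). About 6 to 10 N down tips the loaded trough; at full tilt this point has gone down about 40 mm and moved 13 mm towards -y of the unit.
- bin_floor (a point): Centre of the floor of the white bin at the outlet end, 9 mm above the counter. Inside 132 mm (x) x 225 mm (y); side walls 42 mm high, end wall 91 mm high above the counter. Smooth plastic; a ramp under the outlet, over the 60 mm of floor next to the trough, rises to 36 mm above the counter.
- carton_1: Flat medicine carton, 80 mm (x) x 44 mm (y) x 26 mm high, about 70 g, pale with a grey band round it, lying flat on the counter. Origin: centre of its underside. May be absent.
- carton_2: Flat medicine carton, 80 mm (x) x 44 mm (y) x 26 mm high, about 70 g, pale with a grey band round it, lying flat on the counter. Origin: centre of its underside. May be absent.
- carton_3: Flat medicine carton, 80 mm (x) x 44 mm (y) x 26 mm high, about 70 g, pale with a grey band round it, lying flat on the counter. Origin: centre of its underside. May be absent.
- carton_4: Flat medicine carton, 80 mm (x) x 44 mm (y) x 26 mm high, about 70 g, pale with a grey band round it, lying flat on the counter. Origin: centre of its underside. May be absent.
- dropper: Bystander: small amber bottle, 46 mm across, 85 mm high, in the left of the carton row. Origin: centre of its underside. Not to be moved.
- pill_jar: Bystander: white jar, 50 mm across, 70 mm high, between key tray and cartons. Origin: centre of its underside. Not to be moved.
- wash_bottle: Bystander: clear bottle, 64 mm across, 150 mm high, beyond the bin's left. Origin: centre of its underside. Not to be moved.
- jar_b: Bystander: white jar, 52 mm across, 75 mm high, behind the unit. Origin: centre of its underside. Not to be moved.
- jar_c: Bystander: small amber bottle, 44 mm across, 80 mm high, behind the unit. Origin: centre of its underside. Not to be moved.
- bowl: Bystander: steel bowl, 130 mm across, 45 mm high, to the right. Origin: centre of its underside. Not to be moved.
- bandage: Bystander: paper roll standing on end, 60 mm across, 50 mm high, behind the unit. Origin: centre of its underside. Not to be moved.
There are look-alikes about, which are no part of the job. Leave any pink or purple look-alike of the key_b alone.

How it is judged:
By the outcome, as a careful person would: the job done as asked, in the order asked, and still so for the second after the job is handed in, with the robot touching nothing.
Of carton_1, carton_2, carton_3, carton_4 only 2 to 4 are there at a start; the rules pass over those that are not, and their reading is None.
At some moment in a run one of carton_1, carton_2, carton_3, carton_4 may be knocked a few centimetres aside while the robot is not near it.
It also fails if it takes over 210 s, if anything falls off the work surface, if the arm or the gripper's body presses on something with over 40 N, if the wrist force passes 120 N, or if a joint passes its speed limit or range.

## Robot

A 7-joint arm with a two-finger parallel gripper is mounted at the origin on the work surface. World frame = base frame: x ahead of the robot, y to its left, z up, the work surface at z = 0. Lengths are in m, angles in rad, forces in N, time in s.
With the tool pointing down it reaches from about 0.4 to 0.85 m from the base axis. Payload 10.4 kg.
Tool frame: the origin (TCP) lies at the very end of the fingers, on their centre line; the grasp point (between the pads) lies 19 mm behind it (manip.tcp_to_grasp is the z of the grasp point in the tool frame, in m); z points along the fingers, x is the direction in which the jaws open and shut, and the axes are right-handed (so a half turn about z gives the same grasp; the last joint's range is limited). The gripper opens to 85 mm and grips with 20 to 120 N. Pads are 22 mm wide; open, the fingers measure 114 mm over their backs; the gripper's body (76 mm by 85 mm) begins 54 mm behind the grasp point. The pads swing forward as they close: fully open they stand 13 mm farther back than shut.
Start: joints at [1.156, 0.332, -0.065, 1.46, 0.022, 1.35, -0.088], TCP at [0.239, -0.578, 0.231] pointing down, gripper open.
Joint ranges: [-2.6, 2.6], [-0.5, 2.12], [-1.47, 1.34], [0.16, 2.42], [-1.27, 4.41], [0.06, 2.06], [-2.6, 2.6]. Speed limits (rad/s): [2.22, 2.22, 2.79, 2.79, 3.14, 3.14, 3.14].

## Interface

Orientations are given as a unit quaternion [x, y, z, w].
In Python, from workcell import manip gives the robot as it stands.
- The arm moves only by the tool servo_tool, never from a script. Its argument "moves" is a list of rows, each an object with "travel": the shift along the tool's x, y, z in mm, a list of three; "dr": the turn, a rotation vector about the tool's x, y, z in degrees, a list of three. A call has 1 to 12 rows; each row shifts and turns the commanded pose from where the row before left it, along the tool's axes as they then stand; what a row does not reach is not made up. A row lasts 1/8 s, in which the tool goes at most 62.5 mm and 10.7 degrees, less where a joint would pass 70% of its speed; a pose out of reach is approached as far as the arm can. A call is refused whole if a number of a shift passes 62.5 or a number of a turn 10.7, either way. A call with a gripper value outside its range is refused whole. "claw" is the closure, from 0 (fully open) to 1 (shut), set as the call begins (left out, the last holds). The fingers move at their own pace and stop on an object; "squeeze" is the grip in N (left out, the last holds). Time passes only in rows, so rows that do not move let the fingers close. It gives the time, the measured TCP pose, the force and the opening at its end, in the units of the state.
- manip.get_obs(): the state, without advancing time (a new reading comes with each control period).
- manip.camera(name): name is "scene" or "top"; returns the picture (420x560x3 uint8, blue, green, red); there is no depth.
- manip.calibration(name): a dict with "intrinsics" (3x3 intrinsics, pixels), "view" (4x4, takes a point from world to camera coordinates). Camera axes: x right, y down, z forward; pixel columns grow to the right and rows downward; lengths in m; the calibration is good to about 2 mm. A picture is of the moment at which its call begins. calibration takes no time and is no camera call.
- manip.hand_in(): hands the job in, once; it reports no verdict.
The state is a dict: "clock": time; "joint_pos": joint angles; "joint_velocities": joint speeds; "tau": joint torques, N m; "position": TCP position; "ee_rot": TCP orientation; "ft_force": force on the tool from outside, world axes, zero at the start; "torque": the same for the moment, N m; "grip_width": opening from 0.0 (shut) to 1.0 (fully open).
Only numpy, scipy, OpenCV 4.12 (cv2) and the standard library are available. Lean on these libraries where they do the work, as an engineer would, in place of code of your own. Each camera call takes 0.05 s, during which the arm holds its last target. There are 200 camera calls.

## Working session

There is one attempt and no reset: what is moved stays moved. The work goes in short steps, Python scripts to look and compute and a tool call to move; the robot and the scene stay as the last step left them, time stands still between calls to the robot, and variables do not carry over. Pictures are saved under pics/ and viewed, on a budget of 14 in all, crops included, one or two more only if the job needs it, and the job is handed in when it is done.

Besides the shell and the picture viewer there is one more tool, called after "Request:" by a JSON object that holds its "fn" and its "kwargs". servo_tool: Moves the arm, as the interface text tells. Its arguments: {"type":"object","properties":{"moves":{"type":"array","items":{"type":"object","properties":{"travel":{"type":"array","items":{"type":"number"}},"dr":{"type":"array","items":{"type":"number"}}}}},"claw":{"type":"number"},"squeeze":{"type":"number"}},"required":["moves"]}

```bash
ls; mkdir -p pics; python3 - <<'E'
from workcell import manip
import cv2,numpy as np
for n in("scene","top"):
    im=manip.camera(n); cv2.imwrite(f"pics/{n}0.png",cv2.resize(im,(800,600),interpolation=cv2.INTER_CUBIC)); cv2.imwrite(f"{n}_raw0.png",im)
    c=manip.calibration(n); print(n,np.round(c["intrinsics"],1).tolist(),np.round(c["view"],3).tolist())
print(manip.get_obs(),manip.tcp_to_grasp)
E
```

```text
pics
scene [[506.3, 0.0, 284.9], [0.0, 506.3, 207.2], [0.0, 0.0, 1.0]] [[0.799, 0.602, 0.018, -0.451], [0.479, -0.618, -0.623, -0.165], [-0.364, 0.506, -0.782, 1.472], [0.0, 0.0, 0.0, 1.0]]
top [[470.7, 0.0, 277.6], [0.0, 470.7, 208.3], [0.0, 0.0, 1.0]] [[-0.017, -1.0, -0.003, 0.043], [-0.995, 0.017, -0.103, 0.544], [0.103, 0.001, -0.995, 1.355], [0.0, 0.0, 0.0, 1.0]]
{'clock': 0.1, 'joint_pos': array([ 1.1563894 ,  0.33281111, -0.06472386,  1.46085863,  0.02159099,
        1.34990816, -0.08850299]), 'joint_velocities': array([ 0.00108835, -0.00197352, -0.00031459, -0.00215264, -0.00157855,
       -0.00034451, -0.00044591]), 'tau': array([ 1.60483596e-03, -6.26743484e+01,  4.94275347e-02, -3.92433035e+01,
        1.64637604e-02,  6.91871624e-03,  1.84309238e-05]), 'position': array([ 0.23854466, -0.57731775,  0.23059342]), 'ee_rot': array([ 8.31231766e-01, -5.55925656e-01, -5.47633893e-04, -3.40889606e-04]), 'ft_force': array([-0.35738258, -0.51991631, -0.44254359]), 'torque': array([0.04092887, 0.037866  , 0.0071035 ]), 'grip_width': 1.002723663542034} -0.0187
```

View pics/top0.png

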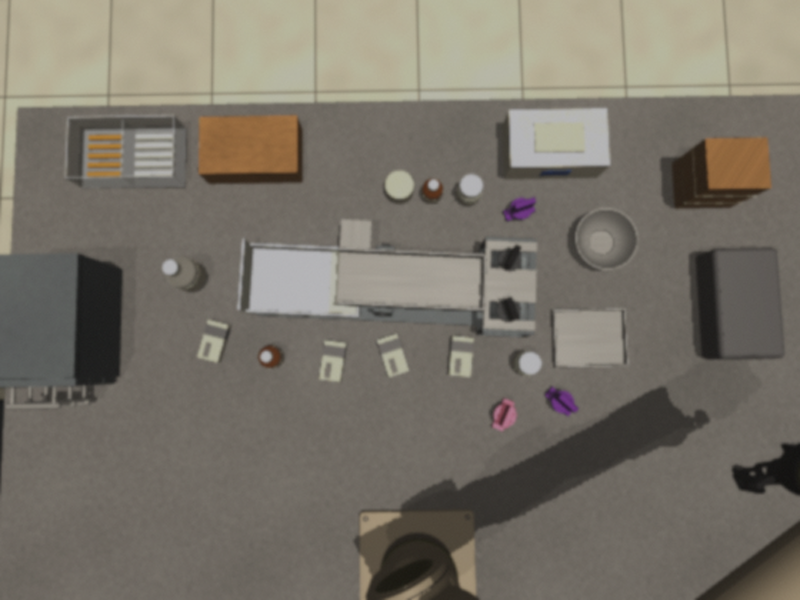

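View pics/scene0.png

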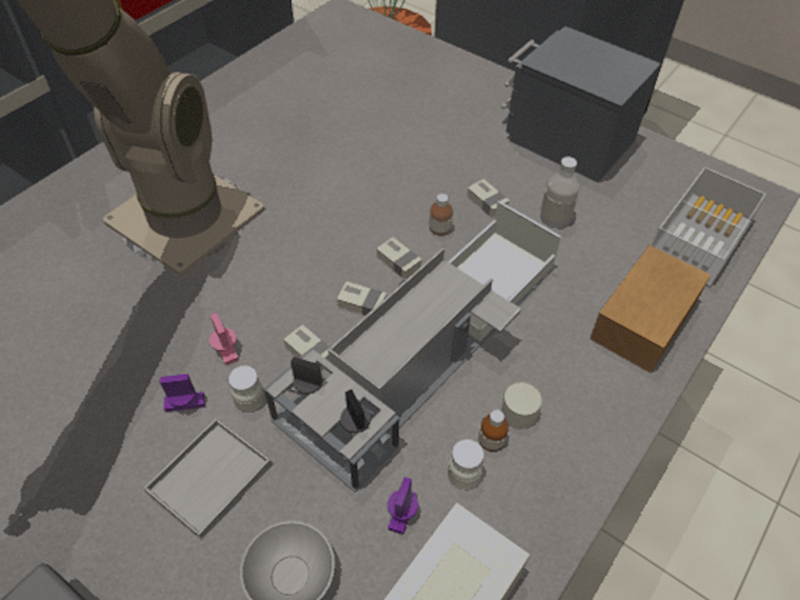

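The top picture shows four cartons at about (213,341), (333,361), (393,355) and (461,356). The guard with its black keys is at (510,257) and (508,308), the tray at (590,338), the bin at left and the tab at (356,234). The pink and purple keys are decoys.

```bash
cat > h.py <<'E'
from workcell import manip
import cv2,numpy as np
CAL={n:manip.calibration(n) for n in("scene","top")}
def back(n,u,v,z):
    c=CAL[n];K=np.array(c["intrinsics"]);V=np.array(c["view"]);R=V[:3,:3];t=V[:3,3]
    d=R.T@np.linalg.solve(K,[u,v,1]);o=-R.T@t
    return o+d*(z-o[2])/d[2]
def proj(n,p):
    c=CAL[n];K=np.array(c["intrinsics"]);V=np.array(c["view"])
    q=K@(V[:3,:3]@np.asarray(p,float)+V[:3,3]);return q[:2]/q[2]
def crop(im,x,y,w,h,s,name):
    cv2.imwrite(name,cv2.resize(im[y:y+h,x:x+w],None,fx=s,fy=s,interpolation=cv2.INTER_CUBIC))
def cartons(im,dbg=False):
    # pale-yellowish blobs at top
    b,g,r=[im[...,i].astype(int) for i in range(3)]
    m=((r>150)&(r-b>15)&(g>140)).astype(np.uint8)
    n,l,s,c=cv2.connectedComponentsWithStats(m)
    return [(c[i],s[i,4],l==i) for i in range(1,n) if 25<s[i,4]<600]
E
python3 - <<'E'
from h import *
a=cv2.imread("top_raw0.png"); s=cv2.imread("scene_raw0.png")
crop(a,130,140,320,160,2.5,"pics/c1.png"); crop(s,100,110,300,225,2.66,"pics/c2.png")
for c,n,_ in cartons(a): print(c.round(1),n,back("top",*c,.026).round(3))
E
```

```text
[279.2 128.5] 284 [0.785 0.025 0.026]
[245.7 158.9] 36 [0.694 0.126 0.026]
[252.  183.3] 42 [0.621 0.108 0.026]
[329.4 185. ] 27 [ 0.612 -0.121  0.026]
[259.7 188.7] 30 [0.604 0.085 0.026]
[344.6 195.1] 39 [ 0.581 -0.165  0.026]
[366.6 195.1] 81 [ 0.579 -0.23   0.026]
[422.  226.9] 75 [ 0.483 -0.388  0.026]
[151.6 226.6] 31 [0.497 0.404 0.026]
[396.2 233.4] 39 [ 0.465 -0.312  0.026]
[147.4 243. ] 188 [0.45  0.416 0.026]
[270.9 236.9] 32 [0.461 0.054 0.026]
[323.9 237. ] 32 [ 0.458 -0.1    0.026]
[234.2 240.4] 34 [0.453 0.162 0.026]
[276.6 252.8] 194 [0.415 0.038 0.026]
[322.8 254.1] 190 [ 0.409 -0.096  0.026]
[231.9 257.1] 193 [0.404 0.169 0.026]
[263.2 363.9] 129 [0.1   0.082 0.026]
[255.1 404.2] 59 [-0.009  0.107  0.026]
[327.3 405.9] 97 [-0.017 -0.097  0.026]
```

View pics/c1.png

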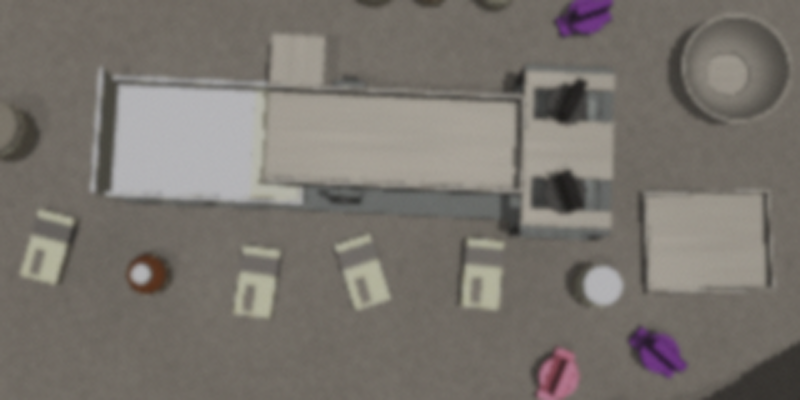

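View pics/c2.png

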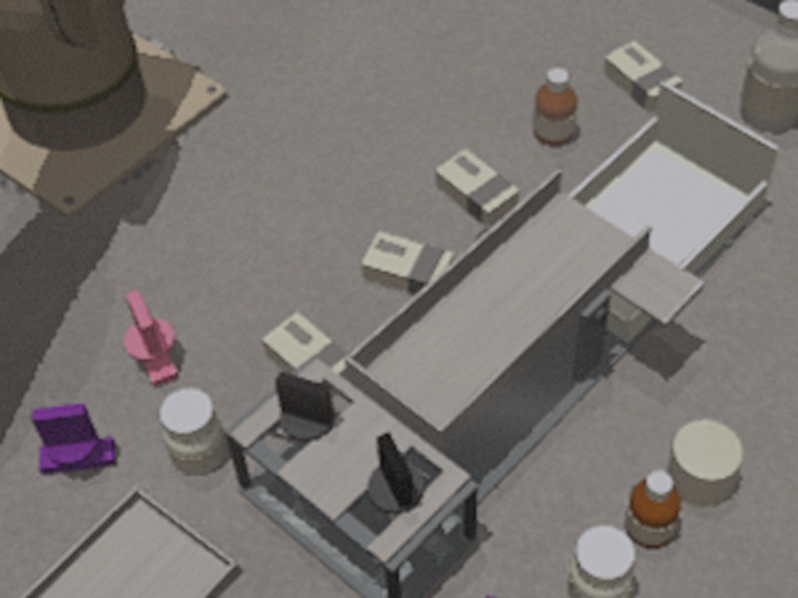

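```bash
cat > fit.py <<'E'
from h import *
from scipy.optimize import least_squares
t=lambda u,v:((u+.5)/2.5-.5+130,(v+.5)/2.5-.5+140)
s=lambda u,v:((u+.5)/2.66-.5+100,(v+.5)/2.66-.5+110)
obs=[("top",t(614,68),(95,-297,95)),("top",t(611,231),(-95,-297,95)),("top",t(520,93),(52,-193,130)),("top",t(520,188),(-52,-193,130)),
("top",t(272,35),(114,98,100)),("top",t(325,35),(114,38,100)),
("scene",s(230,432),(-95,-297,95)),("scene",s(392,565),(95,-297,95)),("scene",s(473,483),(95,-197,95)),
("scene",s(655,322),(114,38,100)),("scene",s(702,285),(114,98,100)),("scene",s(648,232),(54,90,130)),("scene",s(558,175),(-54,90,130)),("scene",s(350,362),(-54,-195,130))]
def U(p,q):
    c,sn=np.cos(p[2]),np.sin(p[2]); x,y,z=np.array(q)/1000
    return np.array([p[0]+c*x-sn*y,p[1]+sn*x+c*y,z])
def r(p): return np.concatenate([proj(n,U(p,q))-uv for n,uv,q in obs])
if __name__=="__main__":
    f=least_squares(r,[.55,.05,0],loss="soft_l1"); print("unit",f.x.round(4)); print(r(f.x).reshape(-1,2).round(1).tolist())
    p=f.x
    for nm,x in(("near",-50),("far",50)): print(nm,U(p,(x,-245,95)).round(4),"tray/..")
    for nm,a,b in(("a",(278,375),(329,387)),("b",(380,437),(408,505))):
        A=back("scene",*s(*a),.152);B=back("scene",*s(*b),.152);d=A-B
        print("key",nm,((A+B)/2).round(3),np.hypot(*d[:2]).round(3),"yaw",np.degrees(np.arctan2(d[1],d[0])).round(1))
    for nm,a,b in(("a",(553,176),(573,212)),("b",(584,82),(566,122))):
        A=back("top",*t(*a),.152);B=back("top",*t(*b),.152);d=A-B
        print("key",nm,((A+B)/2).round(3),np.hypot(*d[:2]).round(3),"yaw",np.degrees(np.arctan2(d[1],d[0])).round(1))
    Q=[back("top",*t(*q),.022) for q in((643,190),(769,192),(771,288),(643,292))]
    print("tray",np.round(Q,3)[:,:2].tolist(),np.mean(Q,0).round(3))
    im=cv2.imread("top_raw0.png")
    for c in((47,246),(257,282),(362,272),(483,273)):
        u,v=np.array(t(*c)).round().astype(int)
        w=im[v-18:v+19,u-14:u+15].astype(int); m=((w[...,2]-w[...,0]>14)&(w[...,2]>135)).astype(np.uint8)
        pts=np.argwhere(m)[:,::-1].astype(np.float32)
        (cx,cy),(ww,hh),an=cv2.minAreaRect(pts); cx+=u-14;cy+=v-18
        box=cv2.boxPoints(((cx,cy),(ww,hh),an)); W=np.array([back("top",*q,.026) for q in box])
        e=[W[1]-W[0],W[2]-W[1]]; L=max(e,key=np.linalg.norm)
        print("carton",W.mean(0).round(3),[np.linalg.norm(x).round(3) for x in e],"yaw",np.degrees(np.arctan2(L[1],L[0])).round(1))
E
python3 fit.py
```

```text
unit [ 0.5764  0.0543 -0.0656]
[[1.5, -0.5], [0.9, 1.6], [3.3, 0.7], [2.0, 0.5], [-1.3, -0.9], [-1.3, 0.1], [-2.6, 0.3], [-0.4, 3.2], [1.3, 1.5], [5.1, -1.2], [2.2, -2.5], [1.8, -1.4], [0.5, -2.2], [-2.6, -1.0]]
near [ 0.5104 -0.1869  0.095 ] tray/..
far [ 0.6102 -0.1934  0.095 ] tray/..
key a [ 0.51  -0.182  0.152] 0.043 yaw -157.7
key b [ 0.618 -0.201  0.152] 0.063 yaw 149.2
key a [ 0.504 -0.172  0.152] 0.044 yaw 27.2
key b [ 0.603 -0.189  0.152] 0.048 yaw -25.8
tray [[0.518, -0.288], [0.513, -0.436], [0.4, -0.433], [0.398, -0.283]] [ 0.457 -0.36   0.022]
carton [0.463 0.413 0.026] [np.float64(0.08), np.float64(0.044)] yaw -15.4
carton [0.418 0.168 0.026] [np.float64(0.08), np.float64(0.043)] yaw -8.5
carton [0.427 0.044 0.026] [np.float64(0.043), np.float64(0.08)] yaw -162.5
carton [ 0.423 -0.096  0.026] [np.float64(0.08), np.float64(0.043)] yaw -6.7
```

```bash
cat > ov.py <<'E'
from fit import *
def overlay(im,n,p,x,y,w,h,sc,keys=()):
    o=cv2.resize(im[y:y+h,x:x+w],None,fx=sc,fy=sc,interpolation=cv2.INTER_CUBIC)
    P=lambda q:tuple(np.round((proj(n,q)-[x,y]+.5)*sc-.5).astype(int))
    def rect(x0,x1,y0,y1,z,col):
        cv2.polylines(o,[np.array([P(U(p,q)) for q in((x0,y0,z),(x1,y0,z),(x1,y1,z),(x0,y1,z))],np.int32)],True,col,1)
    rect(-95,95,-297,-197,95,(0,0,255)); rect(-68,-32,-283,-207,95,(0,255,255)); rect(32,68,-283,-207,95,(0,255,255))
    rect(-50,50,-191,90,130,(0,255,0)); rect(-50,50,-191,90,100,(255,255,0))
    rect(54,114,38,98,100,(255,0,255))
    for A,B in keys: cv2.line(o,P(A),P(B),(0,128,255),1)
    return o
E
python3 - <<'E'
from ov import *
a=cv2.imread("top_raw0.png"); s_=cv2.imread("scene_raw0.png")
tops=[o for o in obs if o[0]=="top"]
f=least_squares(lambda p:np.concatenate([proj(n,U(p,q))-uv for n,uv,q in tops]),[.55,.05,0]); print(f.x)
sc=[o for o in obs if o[0]=="scene"]
g=least_squares(lambda p:np.concatenate([proj(n,U(p,q))-uv for n,uv,q in sc]),[.55,.05,0]); print(g.x, np.abs(g.fun).max())
p=[.5764,.0543,-.0600]
cv2.imwrite("pics/o1.png",np.vstack([overlay(a,"top",p,160,145,240,95,3.3)[:, :790],overlay(s_,"scene",p,160,180,240,85,3.3)[:, :790]]))
E
```

```text
[ 0.57718251  0.05666422 -0.06562057]
[ 0.57539862  0.05353914 -0.06634784] 4.5750644934207685
```

View pics/o1.png

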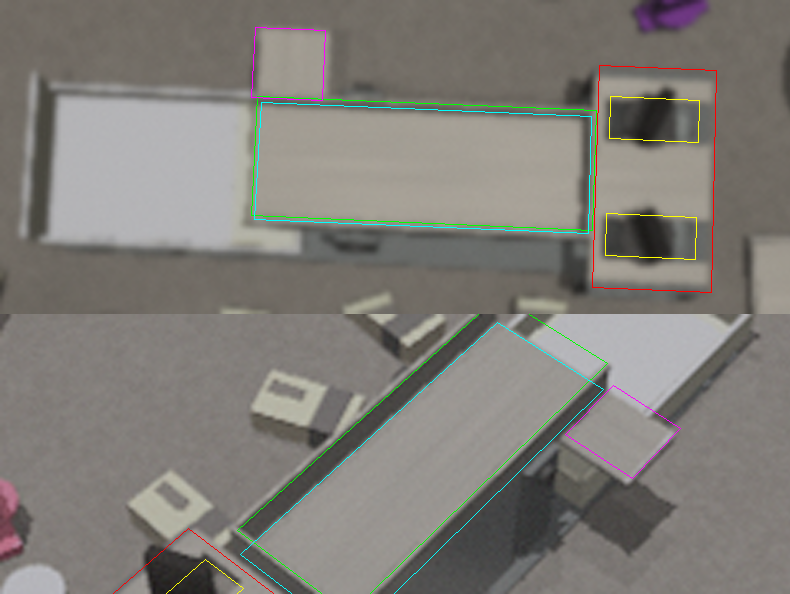

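```bash
cat > keys.py <<'E'
from ov import *
from scipy.spatial import ConvexHull
from scipy.optimize import minimize
def hull(n,x,y,yaw,z0):
    c,s=np.cos(yaw),np.sin(yaw)
    P=[proj(n,(x+c*a-s*b,y+s*a+c*b,z)) for a in(-.022,.022) for b in(-.006,.006) for z in(z0,z0+.046)]
    P=np.array(P);return P[ConvexHull(P).vertices]
F=8
def mask(n,h,shape,x0,y0):
    m=np.zeros((shape[0]*F,shape[1]*F),np.uint8)
    cv2.fillPoly(m,[np.round((h-[x0,y0]+.5)*F-.5).astype(np.int32)],255)
    return cv2.resize(m,(shape[1],shape[0]),interpolation=cv2.INTER_AREA)/255.
def fitkey(ims,g,z0=.106):
    wins={}
    for n,im in ims.items():
        c=proj(n,(g[0],g[1],z0+.023)).round().astype(int);R=16
        w=im[c[1]-R:c[1]+R,c[0]-R:c[0]+R].max(2).astype(float)
        wins[n]=(w,c[0]-R,c[1]-R)
    def cost(p):
        t=0
        for n,(w,x0,y0) in wins.items():
            h=hull(n,*p,z0); m=mask(n,h,w.shape,x0,y0); ring=cv2.dilate((m>.05).astype(np.uint8),np.ones((5,5)))-(m>.05)
            t+=((w-40)*m).sum()/m.sum()-((w*ring).sum()/ring.sum()).clip(0,110)
        return t
    best=min((minimize(cost,[g[0]+dx,g[1]+dy,g[2]+da],method="Nelder-Mead",options=dict(initial_simplex=np.array([g[0]+dx,g[1]+dy,g[2]+da])+np.array([[0,0,0],[.006,0,0],[0,.006,0],[0,0,.15]]))) for dx in(-.005,.005) for dy in(-.005,.005) for da in(-.15,.15)),key=lambda r:r.fun)
    return best
E
python3 - <<'E'
from keys import *
ims={"top":cv2.imread("top_raw0.png"),"scene":cv2.imread("scene_raw0.png")}
rows=[]
tiles=[]
for g in((.508,-.182,.44),(.609,-.193,-.49)):
    b=fitkey(ims,g);print(b.x[:2].round(4),np.degrees(b.x[2]).round(1),round(b.fun,1))
    for n,im in ims.items():
        b1=fitkey({n:im},g);print("  ",n,b1.x[:2].round(4),np.degrees(b1.x[2]).round(1),round(b1.fun,1))
        c=proj(n,(*g[:2],.129)).round().astype(int);S=8
        o=cv2.resize(im[c[1]-18:c[1]+18,c[0]-24:c[0]+24],None,fx=S,fy=S,interpolation=cv2.INTER_CUBIC)
        cv2.polylines(o,[np.round((hull(n,*b.x,.106)-(c-[24,18])+.5)*S-.5).astype(np.int32)],True,(0,255,0),1)
        tiles.append(o)
cv2.imwrite("pics/k1.png",np.vstack([np.hstack(tiles[:2]),np.hstack(tiles[2:])]))
E
```

```text
[ 0.5095 -0.1827] 19.8 -201.0
   top [ 0.5097 -0.1811] 25.2 -105.4
   scene [ 0.5124 -0.186 ] 9.8 -102.0
[ 0.61  -0.191] -24.9 -195.3
   top [ 0.6071 -0.1882] -25.2 -96.9
   scene [ 0.6124 -0.1924] -26.7 -109.5
```

View pics/k1.png

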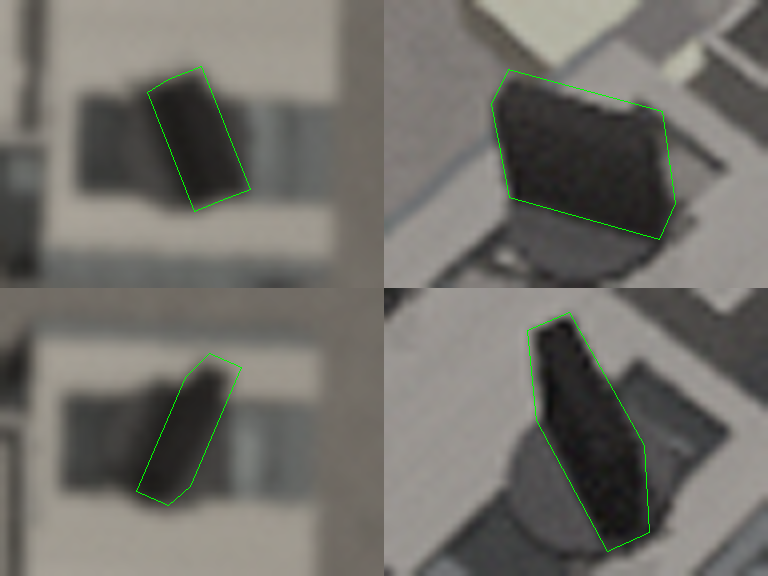

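The overlay fits both views. key_a is at (0.5095, -0.183) with its handle at yaw about 24°, and key_b at (0.610, -0.192) at yaw about -26°. Both agree with the slots from the unit fit to within 4 mm. Next I go above key_a.

```bash
cat > go.py <<'E'
import sys,numpy as np
from workcell import manip
from scipy.spatial.transform import Rotation as R
def go(x,y,z,jaw=None):
    o=manip.get_obs();M=R.from_quat(o["ee_rot"]).as_matrix()
    d=M.T@(np.array([x,y,z])-o["position"])*1000
    a=np.degrees(np.arctan2(M[1,0],M[0,0]))
    print("to",(x,y,z),"travel",d.round(1),"| jaw now",a.round(1),"tilt",np.degrees(np.arccos(-M[2,2])).round(1),end=" ")
    if jaw is not None: print("dr_z",np.round(-((jaw-a+90)%180-90),1),end=" ")
    print("| F",o["ft_force"].round(1),"w",round(o["grip_width"],3),"j7",o["joint_pos"][6].round(2),"t",round(o["clock"],2))
if __name__=="__main__":
    v=[float(q) for q in sys.argv[1:]]; go(*v)
E
python3 go.py .5095 -.183 .2 -66
```

```text
to (0.5095, -0.183, 0.2) travel [-260.9 -401.    30.9] | jaw now -67.5 tilt 0.1 dr_z -1.5 | F [-0.4 -0.5 -0.4] w 1.003 j7 -0.09 t 0.1
```

Request:
{"fn": "servo_tool", "kwargs": {"moves": [{"travel": [-29, -44.5, 0]}, {"travel": [-29, -44.5, 0]}, {"travel": [-29, -44.5, 0]}, {"travel": [-29, -44.5, 0]}, {"travel": [-29, -44.5, 0]}, {"travel": [-29, -44.5, 0]}, {"travel": [-29, -44.5, 0]}, {"travel": [-29, -44.5, 0]}, {"travel": [-29, -44.5, 15]}, {"travel": [0, 0, 15]}, {"travel": [0, 0, 0]}, {"travel": [0, 0, 0]}], "claw": 0.55}}

```text
$.moves[0]: bad value
```

```bash
python3 go.py .5095 -.183 .118 -66
```

```text
to (0.5095, -0.183, 0.118) travel [-260.8 -401.   112.9] | jaw now -67.5 tilt 0.1 dr_z -1.5 | F [-0.4 -0.5 -0.4] w 1.003 j7 -0.09 t 0.1
```

Each row probably needs both keys.

Request:
{"fn": "servo_tool", "kwargs": {"moves": [{"travel": [-29, -44.5, 0], "dr": [0, 0, 0]}, {"travel": [-29, -44.5, 0], "dr": [0, 0, 0]}, {"travel": [-29, -44.5, 0], "dr": [0, 0, 0]}, {"travel": [-29, -44.5, 0], "dr": [0, 0, 0]}, {"travel": [-29, -44.5, 0], "dr": [0, 0, 0]}, {"travel": [-29, -44.5, 0], "dr": [0, 0, 0]}, {"travel": [-29, -44.5, 0], "dr": [0, 0, 0]}, {"travel": [-29, -44.5, 0], "dr": [0, 0, 0]}, {"travel": [-29, -44.5, 15], "dr": [0, 0, -1.5]}, {"travel": [0, 0, 15], "dr": [0, 0, 0]}, {"travel": [0, 0, 0], "dr": [0, 0, 0]}, {"travel": [0, 0, 0], "dr": [0, 0, 0]}], "claw": 0.55}}

```text
clock: 1.6
position: [0.5087, -0.185, 0.2017]
ee_rot: [0.838, -0.546, 0.0, 0.0]
ft_force: [0.7, 0.4, 0.5]
grip_width: 0.448
```

```bash
python3 go.py .5095 -.183 .118 -66
```

```text
to (0.5095, -0.183, 0.118) travel [-1.5 -1.6 83.7] | jaw now -66.2 tilt 0.0 dr_z -0.2 | F [0.7 0.4 0.5] w 0.448 j7 -0.95 t 1.6
```

Request:
{"fn": "servo_tool", "kwargs": {"moves": [{"travel": [-1.5, -1.5, 24], "dr": [0, 0, 0]}, {"travel": [0, 0, 24], "dr": [0, 0, 0]}, {"travel": [0, 0, 20], "dr": [0, 0, 0]}, {"travel": [0, 0, 15], "dr": [0, 0, 0]}, {"travel": [0, 0, 0], "dr": [0, 0, 0]}]}}

```text
clock: 2.22
position: [0.5093, -0.182, 0.1178]
ee_rot: [0.838, -0.545, -0.001, 0.0]
ft_force: [-0.1, -0.3, -0.2]
grip_width: 0.448
```

Request:
{"fn": "servo_tool", "kwargs": {"moves": [{"travel": [0, 0, 0], "dr": [0, 0, 0]}, {"travel": [0, 0, 0], "dr": [0, 0, 0]}, {"travel": [0, 0, 0], "dr": [0, 0, 0]}, {"travel": [0, 0, 0], "dr": [0, 0, 0]}, {"travel": [0, 0, 0], "dr": [0, 0, 0]}], "claw": 1, "squeeze": 50}}

```text
clock: 2.85
position: [0.5106, -0.1819, 0.1193]
ee_rot: [0.838, -0.545, 0.001, -0.0]
ft_force: [-0.5, -0.7, 6.0]
grip_width: 0.136
```

```bash
python3 go.py .5104 -.186 .118 -3.7
```

```text
to (0.5104, -0.186, 0.118) travel [3.7 1.8 1.3] | jaw now -66.1 tilt 0.1 dr_z -62.4 | F [-0.5 -0.7  6. ] w 0.136 j7 -0.99 t 2.85
```

Request:
{"fn": "servo_tool", "kwargs": {"moves": [{"travel": [0, 0, -1], "dr": [0, 0, -8.9]}, {"travel": [0, 0, 0], "dr": [0, 0, -8.9]}, {"travel": [0, 0, 0], "dr": [0, 0, -8.9]}, {"travel": [0, 0, 0], "dr": [0, 0, -8.9]}, {"travel": [0, 0, 0], "dr": [0, 0, -8.9]}, {"travel": [0, 0, 0], "dr": [0, 0, -8.9]}, {"travel": [0, 0, 0], "dr": [0, 0, -9]}, {"travel": [0, 0, 0], "dr": [0, 0, 0]}, {"travel": [0, 0, 0], "dr": [0, 0, 0]}]}}

```text
clock: 3.98
position: [0.5099, -0.1815, 0.1194]
ee_rot: [0.999, -0.034, 0.0, 0.0]
ft_force: [-0.5, 0.5, 1.3]
grip_width: 0.133
```

```bash
python3 - <<'E'
from ov import *
from go import go
go(.5104,-.186,.118,-3.7)
p=[.5764,.0543,-.0650]
t=manip.camera("top");s_=manip.camera("scene");cv2.imwrite("t1.png",t);cv2.imwrite("s1.png",s_)
cv2.imwrite("pics/r1.png",np.vstack([overlay(t,"top",p,290,150,120,90,6)[:300],overlay(s_,"scene",p,180,220,120,90,6)[:290]]))
E
```

```text
to (0.5104, -0.186, 0.118) travel [0.8 4.4 1.4] | jaw now -3.8 tilt 0.0 dr_z -0.1 | F [-0.5  0.5  1.3] w 0.133 j7 0.06 t 3.98
```

View pics/r1.png

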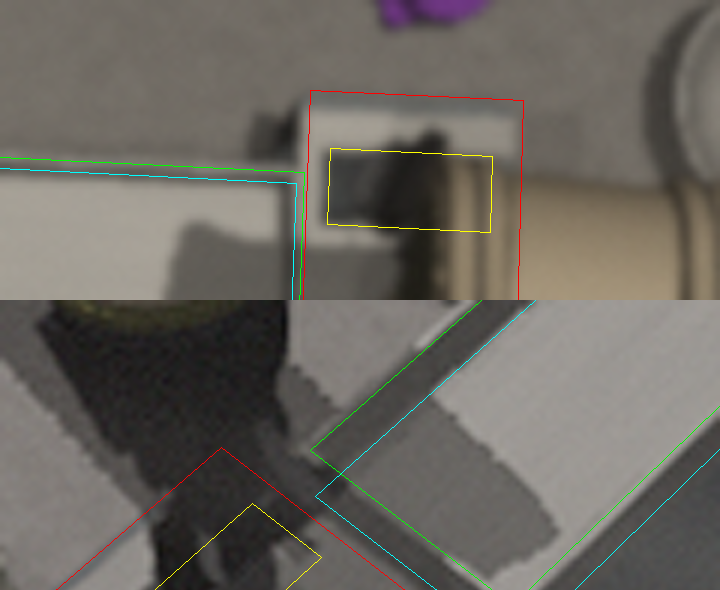

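Request:
{"fn": "servo_tool", "kwargs": {"moves": [{"travel": [0.3, 3, 0], "dr": [0, 0, 0]}, {"travel": [0, 0, -5], "dr": [0, 0, 0]}, {"travel": [0, 0, -5], "dr": [0, 0, 0]}, {"travel": [0, 0, -5], "dr": [0, 0, 0]}, {"travel": [0, 0, 0], "dr": [0, 0, 0]}]}}

```text
clock: 4.7
position: [0.5103, -0.1846, 0.1348]
ee_rot: [0.999, -0.032, 0.0, 0.0]
ft_force: [0.2, 0.2, -1.3]
grip_width: 0.13
```

Request:
{"fn": "servo_tool", "kwargs": {"moves": [{"travel": [0, 0, -8], "dr": [0, 0, 0]}, {"travel": [0, 0, -8], "dr": [0, 0, 0]}, {"travel": [0, 0, -8], "dr": [0, 0, 0]}, {"travel": [0, 0, -15], "dr": [0, 0, 0]}, {"travel": [0, 0, -25], "dr": [0, 0, 0]}, {"travel": [0, 0, -30], "dr": [0, 0, 0]}, {"travel": [0, 0, 0], "dr": [0, 0, 0]}]}}

```text
clock: 5.58
position: [0.5113, -0.1847, 0.2313]
ee_rot: [0.999, -0.032, 0.002, 0.001]
ft_force: [0.0, -0.4, -1.9]
grip_width: 0.129
```

```bash
python3 - <<'E'
from h import *
from go import go
c=np.array([.457,-.36])
P=np.array([[0.518,-0.288],[0.513,-0.436],[0.4,-0.433],[0.398,-0.283]])
yx=((P[0]+P[3])-(P[1]+P[2]));a=np.degrees(np.arctan2(yx[1],yx[0]));print("tray y dir",a)
d=yx/np.linalg.norm(yx)*.036
go(*(c+d),.15,a);go(*(c-d),.15,a)
E
```

```text
tray y dir 89.42321633506978
to (np.float64(0.4573623977439245), np.float64(-0.32400182410350215), 0.15) travel [-45.4 142.3  81.4] | jaw now -3.6 tilt 0.3 dr_z 86.9 | F [ 0.  -0.4 -1.9] w 0.129 j7 0.12 t 5.58
to (np.float64(0.4566376022560755), np.float64(-0.39599817589649783), 0.15) travel [-41.5 214.2  81.5] | jaw now -3.6 tilt 0.3 dr_z 86.9 | F [ 0.  -0.4 -1.9] w 0.129 j7 0.12 t 5.58
```

Request:
{"fn": "servo_tool", "kwargs": {"moves": [{"travel": [-8.3, 42.8, 0], "dr": [0, 0, 0]}, {"travel": [-8.3, 42.8, 0], "dr": [0, 0, 0]}, {"travel": [-8.3, 42.8, 0], "dr": [0, 0, 0]}, {"travel": [-8.3, 42.8, 0], "dr": [0, 0, 0]}, {"travel": [-8.3, 42.8, 0], "dr": [0, 0, 0]}, {"travel": [0, 0, 20], "dr": [0, 0, 9.6]}, {"travel": [0, 0, 20], "dr": [0, 0, 9.6]}, {"travel": [0, 0, 20], "dr": [0, 0, 9.6]}, {"travel": [0, 0, 20], "dr": [0, 0, 9.6]}, {"travel": [0, 0, 0], "dr": [0, 0, 9.6]}, {"travel": [0, 0, 0], "dr": [0, 0, 9.6]}, {"travel": [0, 0, 0], "dr": [0, 0, 9.6]}]}}

```text
clock: 7.08
position: [0.4546, -0.3951, 0.1475]
ee_rot: [0.813, -0.582, -0.001, -0.0]
ft_force: [-0.3, 0.1, -1.0]
grip_width: 0.132
```

Request:
{"fn": "servo_tool", "kwargs": {"moves": [{"travel": [0, 0, 0], "dr": [0, 0, 9.8]}, {"travel": [0, 0, 0], "dr": [0, 0, 9.8]}, {"travel": [0, 0, 0], "dr": [0, 0, 0]}, {"travel": [0, 0, 0], "dr": [0, 0, 0]}]}}

```text
clock: 7.58
position: [0.4549, -0.3953, 0.148]
ee_rot: [-0.706, 0.709, 0.0, -0.0]
ft_force: [0.8, -0.2, -1.2]
grip_width: 0.134
```

```bash
python3 go.py .4565 -.396 .053 89.4
```

```text
to (0.4565, -0.396, 0.053) travel [ 0.7 -1.7 95. ] | jaw now -90.2 tilt 0.0 dr_z 0.4 | F [ 0.8 -0.2 -1.2] w 0.134 j7 -0.99 t 7.58
```

Request:
{"fn": "servo_tool", "kwargs": {"moves": [{"travel": [0.7, -1.7, 30], "dr": [0, 0, 0.4]}, {"travel": [0, 0, 30], "dr": [0, 0, 0]}, {"travel": [0, 0, 20], "dr": [0, 0, 0]}, {"travel": [0, 0, 10], "dr": [0, 0, 0]}, {"travel": [0, 0, 4], "dr": [0, 0, 0]}, {"travel": [0, 0, 2], "dr": [0, 0, 0]}, {"travel": [0, 0, 0], "dr": [0, 0, 0]}]}}

```text
clock: 8.45
position: [0.457, -0.3964, 0.053]
ee_rot: [-0.702, 0.712, -0.001, 0.0]
ft_force: [-1.2, -0.4, -2.0]
grip_width: 0.131
```

Request:
{"fn": "servo_tool", "kwargs": {"moves": [{"travel": [0, 0, 1], "dr": [0, 0, 0]}, {"travel": [0, 0, 1], "dr": [0, 0, 0]}, {"travel": [0, 0, 0], "dr": [0, 0, 0]}]}}

```text
clock: 8.82
position: [0.4569, -0.3965, 0.0515]
ee_rot: [-0.702, 0.712, -0.001, -0.0]
ft_force: [-2.6, 2.1, 7.8]
grip_width: 0.133
```

Contact made, so I release with a partial opening and rise.

Request:
{"fn": "servo_tool", "kwargs": {"moves": [{"travel": [0, 0, 0], "dr": [0, 0, 0]}, {"travel": [0, 0, 0], "dr": [0, 0, 0]}, {"travel": [0, 0, 0], "dr": [0, 0, 0]}, {"travel": [0, 0, -15], "dr": [0, 0, 0]}, {"travel": [0, 0, -40], "dr": [0, 0, 0]}, {"travel": [0, 0, -50], "dr": [0, 0, 0]}, {"travel": [0, 0, -50], "dr": [0, 0, 0]}, {"travel": [0, 0, 0], "dr": [0, 0, 0]}], "claw": 0.55}}

```text
clock: 9.82
position: [0.4586, -0.3975, 0.2112]
ee_rot: [-0.702, 0.712, -0.004, 0.0]
ft_force: [-0.4, -0.4, -0.7]
grip_width: 0.454
```

```bash
python3 go.py .610 -.192 .2 64
```

```text
to (0.61, -0.192, 0.2) travel [-207.8 -148.3   11.1] | jaw now -90.9 tilt 0.5 dr_z 25.1 | F [-0.4 -0.4 -0.7] w 0.454 j7 -0.99 t 9.82
```

Request:
{"fn": "servo_tool", "kwargs": {"moves": [{"travel": [-41.5, -29.6, 0], "dr": [0, 0, 0]}, {"travel": [-41.5, -29.6, 0], "dr": [0, 0, 0]}, {"travel": [-41.5, -29.6, 0], "dr": [0, 0, 0]}, {"travel": [-41.5, -29.6, 0], "dr": [0, 0, 0]}, {"travel": [-41.5, -29.6, 0], "dr": [0, 0, 0]}, {"travel": [0, 0, 0], "dr": [0, 0, -10.3]}, {"travel": [0, 0, 0], "dr": [0, 0, -10.3]}, {"travel": [0, 0, 0], "dr": [0, 0, -10.3]}, {"travel": [0, 0, 0], "dr": [0, 0, -10.3]}, {"travel": [0, 0, 0], "dr": [0, 0, -10.3]}, {"travel": [0, 0, 0], "dr": [0, 0, -10.3]}, {"travel": [0, 0, 0], "dr": [0, 0, -10.3]}]}}

```text
clock: 11.32
position: [0.6075, -0.1909, 0.2052]
ee_rot: [0.987, -0.16, -0.0, 0.0]
ft_force: [-0.1, -0.4, -0.1]
grip_width: 0.448
```

Request:
{"fn": "servo_tool", "kwargs": {"moves": [{"travel": [0, 0, 0], "dr": [0, 0, -10.3]}, {"travel": [0, 0, 0], "dr": [0, 0, -10.3]}, {"travel": [0, 0, 0], "dr": [0, 0, -10.3]}, {"travel": [0, 0, 0], "dr": [0, 0, -10.3]}, {"travel": [0, 0, 0], "dr": [0, 0, -10.3]}, {"travel": [0, 0, 0], "dr": [0, 0, -10.3]}, {"travel": [0, 0, 0], "dr": [0, 0, -10.3]}, {"travel": [0, 0, 0], "dr": [0, 0, -10.3]}, {"travel": [0, 0, 0], "dr": [0, 0, 0]}, {"travel": [0, 0, 0], "dr": [0, 0, 0]}]}}

```text
clock: 12.58
position: [0.6076, -0.191, 0.2053]
ee_rot: [0.851, 0.526, -0.0, 0.0]
ft_force: [0.5, 0.4, 0.6]
grip_width: 0.45
```

```bash
python3 go.py .610 -.192 .119 64
```

```text
to (0.61, -0.192, 0.119) travel [ 0.1  2.6 86.3] | jaw now 63.4 tilt 0.0 dr_z -0.6 | F [0.5 0.4 0.6] w 0.45 j7 1.13 t 12.57
```

Request:
{"fn": "servo_tool", "kwargs": {"moves": [{"travel": [0, 2.6, 24], "dr": [0, 0, -0.6]}, {"travel": [0, 0, 24], "dr": [0, 0, 0]}, {"travel": [0, 0, 20], "dr": [0, 0, 0]}, {"travel": [0, 0, 18], "dr": [0, 0, 0]}, {"travel": [0, 0, 0], "dr": [0, 0, 0]}]}}

```text
clock: 13.2
position: [0.6093, -0.1919, 0.1179]
ee_rot: [0.847, 0.532, -0.001, -0.001]
ft_force: [0.2, -0.8, 0.7]
grip_width: 0.453
```

Request:
{"fn": "servo_tool", "kwargs": {"moves": [{"travel": [0, 0, 0], "dr": [0, 0, 0]}, {"travel": [0, 0, 0], "dr": [0, 0, 0]}, {"travel": [0, 0, 0], "dr": [0, 0, 0]}, {"travel": [0, 0, 0], "dr": [0, 0, 0]}, {"travel": [0, 0, 0], "dr": [0, 0, 0]}], "claw": 1}}

```text
clock: 13.82
position: [0.6107, -0.192, 0.1203]
ee_rot: [0.847, 0.532, 0.001, 0.001]
ft_force: [-0.3, 1.3, 6.2]
grip_width: 0.132
```

```bash
python3 go.py .610 -.193 .119 -3.7
```

```text
to (0.61, -0.193, 0.119) travel [-1.2 -0.2  1.3] | jaw now 64.3 tilt 0.1 dr_z 68.0 | F [-0.3  1.3  6.2] w 0.132 j7 1.11 t 13.82
```

Request:
{"fn": "servo_tool", "kwargs": {"moves": [{"travel": [0, 0, -1], "dr": [0, 0, 9.7]}, {"travel": [0, 0, 0], "dr": [0, 0, 9.7]}, {"travel": [0, 0, 0], "dr": [0, 0, 9.7]}, {"travel": [0, 0, 0], "dr": [0, 0, 9.7]}, {"travel": [0, 0, 0], "dr": [0, 0, 9.7]}, {"travel": [0, 0, 0], "dr": [0, 0, 9.7]}, {"travel": [0, 0, 0], "dr": [0, 0, 9.8]}, {"travel": [0, 0, 0], "dr": [0, 0, 0]}, {"travel": [0, 0, -4], "dr": [0, 0, 0]}, {"travel": [0, 0, -4], "dr": [0, 0, 0]}, {"travel": [0, 0, 0], "dr": [0, 0, 0]}]}}

```text
clock: 15.2
position: [0.6103, -0.1921, 0.1287]
ee_rot: [0.999, -0.032, 0.0, 0.0]
ft_force: [-0.6, -0.5, -0.6]
grip_width: 0.133
```

```bash
python3 go.py .610 -.193 .127 -3.7
```

```text
to (0.61, -0.193, 0.127) travel [-0.2  0.9  1.7] | jaw now -3.7 tilt 0.0 dr_z 0.0 | F [-0.6 -0.5 -0.6] w 0.133 j7 0.0 t 15.2
```

Request:
{"fn": "servo_tool", "kwargs": {"moves": [{"travel": [0, 0, -8], "dr": [0, 0, 0]}, {"travel": [0, 0, -8], "dr": [0, 0, 0]}, {"travel": [0, 0, -8], "dr": [0, 0, 0]}, {"travel": [0, 0, -8], "dr": [0, 0, 0]}, {"travel": [0, 0, -15], "dr": [0, 0, 0]}, {"travel": [0, 0, -25], "dr": [0, 0, 0]}, {"travel": [0, 0, -35], "dr": [0, 0, 0]}, {"travel": [0, 0, 0], "dr": [0, 0, 0]}]}}

```text
clock: 16.2
position: [0.6116, -0.1921, 0.2393]
ee_rot: [0.999, -0.033, 0.003, 0.001]
ft_force: [0.1, -0.0, -2.4]
grip_width: 0.131
```

```bash
python3 go.py .4573 -.324 .15 -90.6
```

```text
to (0.4573, -0.324, 0.15) travel [-145.8  141.6   88.7] | jaw now -3.7 tilt 0.3 dr_z 86.9 | F [ 0.1 -0.  -2.4] w 0.131 j7 0.03 t 16.2
```

Request:
{"fn": "servo_tool", "kwargs": {"moves": [{"travel": [-29.1, 28.3, 0], "dr": [0, 0, 0]}, {"travel": [-29.1, 28.3, 0], "dr": [0, 0, 0]}, {"travel": [-29.1, 28.3, 0], "dr": [0, 0, 0]}, {"travel": [-29.1, 28.3, 0], "dr": [0, 0, 0]}, {"travel": [-29.1, 28.3, 0], "dr": [0, 0, 0]}, {"travel": [0, 0, 20], "dr": [0, 0, 9.6]}, {"travel": [0, 0, 20], "dr": [0, 0, 9.6]}, {"travel": [0, 0, 20], "dr": [0, 0, 9.6]}, {"travel": [0, 0, 20], "dr": [0, 0, 9.6]}, {"travel": [0, 0, 0], "dr": [0, 0, 9.6]}, {"travel": [0, 0, 0], "dr": [0, 0, 9.6]}, {"travel": [0, 0, 0], "dr": [0, 0, 9.6]}]}}

```text
clock: 17.7
position: [0.4553, -0.3235, 0.1549]
ee_rot: [0.813, -0.583, -0.0, 0.0]
ft_force: [-0.3, -0.1, -1.3]
grip_width: 0.129
```

Request:
{"fn": "servo_tool", "kwargs": {"moves": [{"travel": [0, 0, 0], "dr": [0, 0, 9.9]}, {"travel": [0, 0, 0], "dr": [0, 0, 9.9]}, {"travel": [0, 0, 0], "dr": [0, 0, 0]}, {"travel": [0, 0, 0], "dr": [0, 0, 0]}]}}

```text
clock: 18.2
position: [0.4555, -0.3236, 0.1552]
ee_rot: [-0.704, 0.71, 0.0, -0.0]
ft_force: [-0.5, 0.0, -1.6]
grip_width: 0.13
```

```bash
python3 go.py .4573 -.324 .053 -90.6
```

```text
to (0.4573, -0.324, 0.053) travel [  0.4  -1.8 102.2] | jaw now -90.5 tilt 0.0 dr_z 0.1 | F [-0.5  0.  -1.6] w 0.13 j7 -1.1 t 18.2
```

Request:
{"fn": "servo_tool", "kwargs": {"moves": [{"travel": [0.4, -1.8, 30], "dr": [0, 0, 0]}, {"travel": [0, 0, 30], "dr": [0, 0, 0]}, {"travel": [0, 0, 22], "dr": [0, 0, 0]}, {"travel": [0, 0, 12], "dr": [0, 0, 0]}, {"travel": [0, 0, 6], "dr": [0, 0, 0]}, {"travel": [0, 0, 2], "dr": [0, 0, 0]}, {"travel": [0, 0, 1], "dr": [0, 0, 0]}, {"travel": [0, 0, 0], "dr": [0, 0, 0]}]}}

```text
clock: 19.2
position: [0.4577, -0.3243, 0.0528]
ee_rot: [-0.702, 0.712, -0.0, 0.0]
ft_force: [-0.3, -0.2, -1.6]
grip_width: 0.132
```

Request:
{"fn": "servo_tool", "kwargs": {"moves": [{"travel": [0, 0, 1], "dr": [0, 0, 0]}, {"travel": [0, 0, 0.8], "dr": [0, 0, 0]}, {"travel": [0, 0, 0], "dr": [0, 0, 0]}]}}

```text
clock: 19.58
position: [0.4583, -0.3246, 0.0522]
ee_rot: [-0.702, 0.712, -0.001, 0.0]
ft_force: [-2.1, 1.7, 10.6]
grip_width: 0.129
```

Request:
{"fn": "servo_tool", "kwargs": {"moves": [{"travel": [0, 0, 0], "dr": [0, 0, 0]}, {"travel": [0, 0, 0], "dr": [0, 0, 0]}, {"travel": [0, 0, 0], "dr": [0, 0, 0]}, {"travel": [0, 0, -15], "dr": [0, 0, 0]}, {"travel": [0, 0, -40], "dr": [0, 0, 0]}, {"travel": [0, 0, -50], "dr": [0, 0, 0]}, {"travel": [0, 0, -50], "dr": [0, 0, 0]}, {"travel": [0, 0, -20], "dr": [0, 0, 0]}, {"travel": [0, 0, 0], "dr": [0, 0, 0]}], "claw": 0.55}}

```text
clock: 20.7
position: [0.4582, -0.3246, 0.2281]
ee_rot: [-0.702, 0.712, -0.002, 0.0]
ft_force: [0.0, -0.3, -0.3]
grip_width: 0.448
```

```bash
cat > cart.py <<'E'
from h import *
def find(im):
    b,g,r=[im[...,i].astype(int) for i in range(3)]
    m=((r-b>14)&(r>135)).astype(np.uint8)
    out=[]
    m[:, :]*=1
    # carton = two pale parts split by band: close along, restrict to counter strip
    k=cv2.morphologyEx(m,cv2.MORPH_CLOSE,cv2.getStructuringElement(cv2.MORPH_ELLIPSE,(11,11)),borderValue=0)
    n,l,s,c=cv2.connectedComponentsWithStats(k)
    for i in range(1,n):
        pts=np.argwhere((l==i)&(m>0))[:,::-1].astype(np.float32)
        if len(pts)<150: continue
        box=cv2.boxPoints(cv2.minAreaRect(pts)); W=np.array([back("top",*q,.026) for q in box])
        e=[W[1]-W[0],W[2]-W[1]]; L=max(e,key=np.linalg.norm); S=min(e,key=np.linalg.norm)
        l_,s_=np.linalg.norm(L),np.linalg.norm(S)
        if .065<l_<.1 and .033<s_<.056:
            a=np.degrees(np.arctan2(L[1],L[0])); a=(a+90)%180-90
            out.append((*W.mean(0)[:2].round(3),round(l_,3),round(s_,3),round(a,1)))
    return out
if __name__=="__main__":
    for o in find(manip.camera("top")): print([float(v) for v in o])
E
python3 cart.py; python3 - <<'E'
from h import *
t=manip.camera("top");s=manip.camera("scene")
cv2.imwrite("pics/v2.png",np.vstack([cv2.resize(t[130:290,120:460],None,fx=2,fy=2),cv2.resize(s[110:390,60:400],None,fx=2,fy=2)[:270*2:1]])[:, :][:880:1] if 0 else np.hstack([cv2.resize(t[140:300,130:470],(400,188)),cv2.resize(s[110:390,60:400],(400,329))[:188]]) if 0 else cv2.resize(s[110:390,60:433],(798,599),interpolation=cv2.INTER_CUBIC))
E
```

```text
[0.463, 0.414, 0.081, 0.045, -15.4]
[0.423, -0.096, 0.08, 0.044, -7.2]
```

View pics/v2.png

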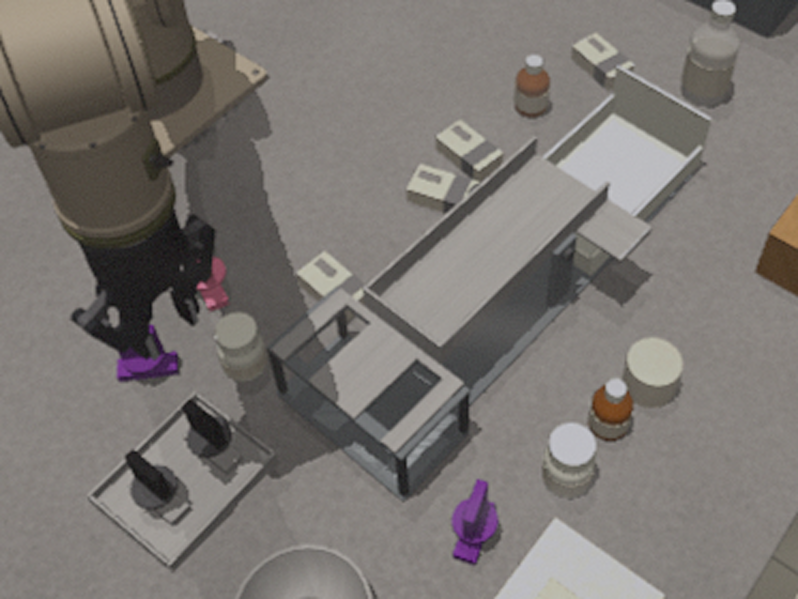

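Both keys stand in the tray. The third carton has been knocked next to the second. I start with the carton at (0.423, -0.096).

```bash
python3 - <<'E'
from go import go
go(.411,-.0945,.15,-97)
E
python3 - <<'E'
from h import *
t=manip.camera("top")
cv2.imwrite("t2.png",t)
cv2.imwrite("pics/v3.png",cv2.resize(t[200:290,130:350],None,fx=3.6,fy=3.6,interpolation=cv2.INTER_CUBIC))
E
```

```text
to (0.411, -0.0945, 0.15) travel [-228.6   48.8   74.8] | jaw now -90.7 tilt 0.1 dr_z 6.3 | F [-0.5  0.4 -0.4] w 0.445 j7 -1.1 t 20.85
```

View pics/v3.png

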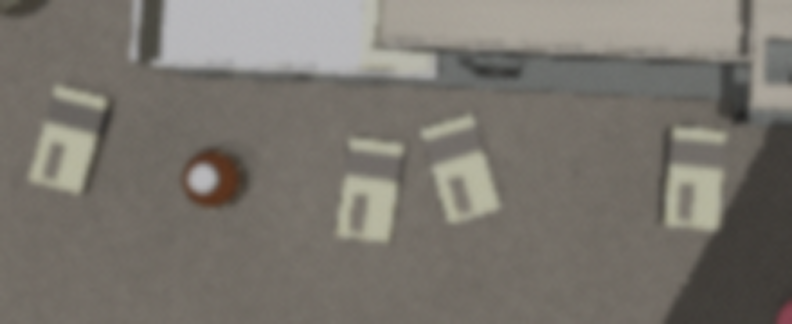

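Request:
{"fn": "servo_tool", "kwargs": {"moves": [{"travel": [-45.5, 9.8, 5], "dr": [0, 0, 0]}, {"travel": [-45.5, 9.8, 15], "dr": [0, 0, 0]}, {"travel": [-45.5, 9.8, 15], "dr": [0, 0, 0]}, {"travel": [-45.5, 9.8, 20], "dr": [0, 0, 0]}, {"travel": [-45.5, 9.8, 20], "dr": [0, 0, 6.3]}, {"travel": [0, 0, 0], "dr": [0, 0, 0]}, {"travel": [0, 0, 0], "dr": [0, 0, 0]}], "claw": 0.2}}

```text
clock: 21.78
position: [0.4113, -0.0965, 0.1503]
ee_rot: [-0.663, 0.749, 0.0, -0.0]
ft_force: [-0.1, -0.6, 1.1]
grip_width: 0.801
```

```bash
python3 go.py .411 -.0945 .005 -97
```

```text
to (0.411, -0.0945, 0.005) travel [ -2.    0.4 145.3] | jaw now -97.0 tilt 0.0 dr_z -0.0 | F [-0.1 -0.6  1.1] w 0.801 j7 -1.55 t 21.77
```

Request:
{"fn": "servo_tool", "kwargs": {"moves": [{"travel": [-2, 0, 40], "dr": [0, 0, 0]}, {"travel": [0, 0, 40], "dr": [0, 0, 0]}, {"travel": [0, 0, 35], "dr": [0, 0, 0]}, {"travel": [0, 0, 20], "dr": [0, 0, 0]}, {"travel": [0, 0, 8], "dr": [0, 0, 0]}, {"travel": [0, 0, 2], "dr": [0, 0, 0]}, {"travel": [0, 0, 0], "dr": [0, 0, 0]}]}}

```text
clock: 22.65
position: [0.4123, -0.0945, 0.0061]
ee_rot: [-0.662, 0.749, -0.001, 0.0]
ft_force: [-0.4, 0.5, -0.1]
grip_width: 0.801
```

Request:
{"fn": "servo_tool", "kwargs": {"moves": [{"travel": [0, 0, 0], "dr": [0, 0, 0]}, {"travel": [0, 0, 0], "dr": [0, 0, 0]}, {"travel": [0, 0, 0], "dr": [0, 0, 0]}, {"travel": [0, 0, 0], "dr": [0, 0, 0]}], "claw": 1, "squeeze": 25}}

```text
clock: 23.15
position: [0.4122, -0.0943, 0.0062]
ee_rot: [-0.662, 0.749, -0.001, 0.0]
ft_force: [-2.1, 0.1, 7.3]
grip_width: 0.512
```

Request:
{"fn": "servo_tool", "kwargs": {"moves": [{"travel": [0, 0, -20], "dr": [0, 0, 0]}, {"travel": [0, 0, -40], "dr": [0, 0, 0]}, {"travel": [0, 0, -50], "dr": [0, 0, 0]}, {"travel": [0, 0, -50], "dr": [0, 0, 0]}, {"travel": [0, 0, -20], "dr": [0, 0, 0]}, {"travel": [0, 0, 0], "dr": [0, 0, 0]}]}}

```text
clock: 23.9
position: [0.4124, -0.0942, 0.1868]
ee_rot: [-0.662, 0.749, -0.001, 0.001]
ft_force: [0.1, -0.1, -0.7]
grip_width: 0.511
```

```bash
cat > tgt.py <<'E'
import sys
from fit import U
from go import go
# carton centre at unit y, gripper offset 12 mm toward robot (-x)
y=float(sys.argv[1]); off=float(sys.argv[2]) if len(sys.argv)>2 else -12; z=float(sys.argv[3]) if len(sys.argv)>3 else .2
p=[.5764,.0543,-.065]; q=U(p,(off,y,0)); go(round(q[0],4),round(q[1],4),z,-93.7)
E
python3 tgt.py -160
```

```text
to (np.float64(0.554), np.float64(-0.1046), 0.2) travel [  -7.1 -141.8  -12.7] | jaw now -97.1 tilt 0.2 dr_z -3.4 | F [ 0.1 -0.1 -0.7] w 0.511 j7 -1.54 t 23.9
```

Request:
{"fn": "servo_tool", "kwargs": {"moves": [{"travel": [-1.8, -35.5, -3], "dr": [0, 0, 0]}, {"travel": [-1.8, -35.5, 0], "dr": [0, 0, 0]}, {"travel": [-1.8, -35.5, 0], "dr": [0, 0, 0]}, {"travel": [-1.8, -35.5, 0], "dr": [0, 0, -3.4]}, {"travel": [0, 0, 0], "dr": [0, 0, 0]}, {"travel": [0, 0, 0], "dr": [0, 0, 0]}]}}

```text
clock: 24.65
position: [0.5525, -0.104, 0.1871]
ee_rot: [-0.684, 0.729, 0.001, -0.001]
ft_force: [0.7, -0.0, 0.4]
grip_width: 0.507
```

```bash
python3 tgt.py -160 -12 .109
```

```text
to (np.float64(0.554), np.float64(-0.1046), 0.109) travel [ 0.5 -1.8 78.1] | jaw now -93.7 tilt 0.1 dr_z 0.0 | F [ 0.7 -0.   0.4] w 0.507 j7 -1.63 t 24.65
```

The first slot would bring a finger against the end wall, so I shift the target to unit y = -145.

Request:
{"fn": "servo_tool", "kwargs": {"moves": [{"travel": [-14.5, -1.8, 20], "dr": [0, 0, 0]}, {"travel": [0, 0, 25], "dr": [0, 0, 0]}, {"travel": [0, 0, 20], "dr": [0, 0, 0]}, {"travel": [0, 0, 10], "dr": [0, 0, 0]}, {"travel": [0, 0, 3], "dr": [0, 0, 0]}, {"travel": [0, 0, 0], "dr": [0, 0, 0]}]}}

```text
clock: 25.4
position: [0.5563, -0.0901, 0.1111]
ee_rot: [-0.684, 0.729, -0.0, 0.0]
ft_force: [0.2, 0.1, 0.3]
grip_width: 0.512
```

Request:
{"fn": "servo_tool", "kwargs": {"moves": [{"travel": [0, 0, 0], "dr": [0, 0, 0]}, {"travel": [0, 0, 0], "dr": [0, 0, 0]}, {"travel": [0, 0, 0], "dr": [0, 0, 0]}, {"travel": [0, 0, -15], "dr": [0, 0, 0]}, {"travel": [0, 0, -40], "dr": [0, 0, 0]}, {"travel": [0, 0, -40], "dr": [0, 0, 0]}, {"travel": [0, 0, 0], "dr": [0, 0, 0]}], "claw": 0.4}}

```text
clock: 26.28
position: [0.5581, -0.0899, 0.21]
ee_rot: [-0.684, 0.729, -0.003, 0.002]
ft_force: [-0.3, -0.2, -0.4]
grip_width: 0.597
```

```bash
sed -i 's/(11,11)/(7,7)/' cart.py; python3 cart.py; python3 - <<'E'
from cart import *
im=manip.camera("top")
w=im[195:290,130:350]; b,g,r=[w[...,i].astype(int) for i in range(3)]
m=((r-b>14)&(r>135)).astype(np.uint8)*255
cv2.imwrite("pics/v4.png",cv2.resize(np.vstack([im[150:290,130:350],cv2.merge([m]*3)]),None,fx=2.5,fy=2.5,interpolation=cv2.INTER_CUBIC))
E
```

```text
(no output)
```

View pics/v4.png

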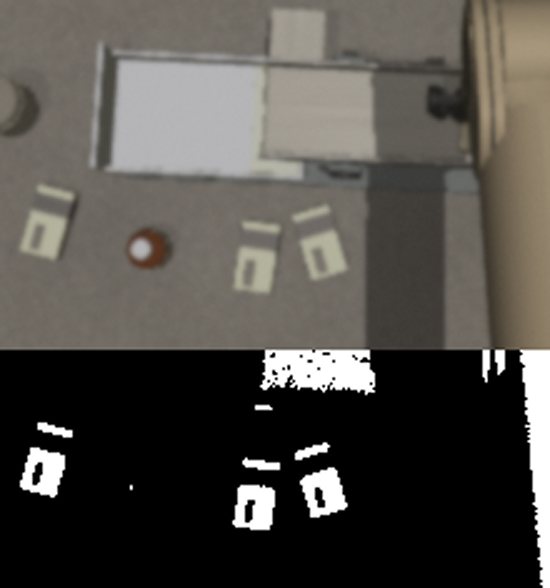

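```bash
cat > cart.py <<'E'
from h import *
def find(im):
    b,g,r=[im[...,i].astype(int) for i in range(3)]
    m=((r-b>14)&(r>135)).astype(np.uint8); m[:200]=0
    n,l,s,c=cv2.connectedComponentsWithStats(m)
    big=[i for i in range(1,n) if 130<s[i,4]<260]; sm=[i for i in range(1,n) if 18<s[i,4]<70]
    out=[]
    for i in big:
        mm=l==i
        for j in sm:
            if min(big,key=lambda q:np.hypot(*(c[q]-c[j])))==i and np.hypot(*(c[i]-c[j]))<22: mm|=l==j
        pts=np.argwhere(mm)[:,::-1].astype(np.float32)
        W=np.array([back("top",*q,.026) for q in cv2.boxPoints(cv2.minAreaRect(pts))])
        e=sorted([W[1]-W[0],W[2]-W[1]],key=np.linalg.norm); L=e[1]
        a=(np.degrees(np.arctan2(L[1],L[0]))+90)%180-90
        C=W.mean(0)[:2]; u=np.array([np.cos(np.radians(a)),np.sin(np.radians(a))])
        print("c",C.round(3),"size",np.linalg.norm(L).round(3),np.linalg.norm(e[0]).round(3),"yaw",a.round(1),"grasp",(C-.012*u).round(4),"jaw",(a-90).round(1))
if __name__=="__main__": find(manip.camera("top"))
E
python3 cart.py; python3 go.py .427 .065 .15 -75
```

```text
c [0.463 0.413] size 0.08 0.044 yaw -15.4 grasp [0.4515 0.4164] jaw -105.4
c [0.433 0.094] size 0.081 0.044 yaw 16.3 grasp [0.4219 0.0908] jaw -73.7
c [0.418 0.168] size 0.08 0.043 yaw -8.5 grasp [0.4061 0.1698] jaw -98.5
c [0.083 0.098] size 0.063 0.031 yaw -0.8 grasp [0.0707 0.0986] jaw -90.8
c [-0.033  0.077] size 0.076 0.035 yaw 89.1 grasp [-0.0327  0.0654] jaw -0.9
to (0.427, 0.065, 0.15) travel [-146.5  138.5   55.4] | jaw now -93.6 tilt 0.0 dr_z -18.6 | F [-0.8  0.8 -0.3] w 0.601 j7 -1.65 t 26.43
```

```bash
python3 go.py .418 .088 .15 -73.7
```

```text
to (0.418, 0.088, 0.15) travel [-168.8  149.    55.4] | jaw now -93.6 tilt 0.0 dr_z -19.9 | F [-0.8  0.8 -0.3] w 0.601 j7 -1.65 t 26.43
```

Request:
{"fn": "servo_tool", "kwargs": {"moves": [{"travel": [-33.8, 29.8, 0], "dr": [0, 0, 0]}, {"travel": [-33.8, 29.8, 0], "dr": [0, 0, 0]}, {"travel": [-33.8, 29.8, 15], "dr": [0, 0, 0]}, {"travel": [-33.8, 29.8, 20], "dr": [0, 0, 0]}, {"travel": [-33.8, 29.8, 20], "dr": [0, 0, 0]}, {"travel": [0, 0, 0], "dr": [0, 0, -10]}, {"travel": [0, 0, 0], "dr": [0, 0, -10]}, {"travel": [0, 0, 0], "dr": [0, 0, 0]}, {"travel": [0, 0, 0], "dr": [0, 0, 0]}], "claw": 0.33}}

```text
clock: 27.55
position: [0.418, 0.088, 0.1502]
ee_rot: [0.799, -0.601, -0.0, 0.0]
ft_force: [0.3, -0.5, -0.8]
grip_width: 0.671
```

```bash
python3 go.py .418 .088 .005 -73.7
```

```text
to (0.418, 0.088, 0.005) travel [ 0.000e+00 -1.000e-01  1.452e+02] | jaw now -73.9 tilt 0.0 dr_z -0.2 | F [ 0.3 -0.5 -0.8] w 0.671 j7 -1.59 t 27.55
```

Request:
{"fn": "servo_tool", "kwargs": {"moves": [{"travel": [0, 0, 40], "dr": [0, 0, 0]}, {"travel": [0, 0, 40], "dr": [0, 0, 0]}, {"travel": [0, 0, 30], "dr": [0, 0, 0]}, {"travel": [0, 0, 15], "dr": [0, 0, 0]}, {"travel": [0, 0, 12], "dr": [0, 0, 0]}, {"travel": [0, 0, 8], "dr": [0, 0, 0]}, {"travel": [0, 0, 0], "dr": [0, 0, 0]}]}}

```text
clock: 28.42
position: [0.4183, 0.0882, 0.0055]
ee_rot: [0.8, -0.599, 0.0, 0.0]
ft_force: [0.4, -0.5, -0.4]
grip_width: 0.67
```

Request:
{"fn": "servo_tool", "kwargs": {"moves": [{"travel": [0, 0, 0], "dr": [0, 0, 0]}, {"travel": [0, 0, 0], "dr": [0, 0, 0]}, {"travel": [0, 0, 0], "dr": [0, 0, 0]}, {"travel": [0, 0, 0], "dr": [0, 0, 0]}], "claw": 1}}

```text
clock: 28.92
position: [0.4188, 0.0883, 0.0061]
ee_rot: [0.8, -0.599, 0.001, -0.0]
ft_force: [-0.5, -0.5, 5.9]
grip_width: 0.51
```

Request:
{"fn": "servo_tool", "kwargs": {"moves": [{"travel": [0, 0, -20], "dr": [0, 0, 0]}, {"travel": [0, 0, -40], "dr": [0, 0, 0]}, {"travel": [0, 0, -50], "dr": [0, 0, 0]}, {"travel": [0, 0, -50], "dr": [0, 0, 0]}, {"travel": [0, 0, -20], "dr": [0, 0, 0]}, {"travel": [0, 0, 0], "dr": [0, 0, 0]}]}}

```text
clock: 29.68
position: [0.4191, 0.0882, 0.1868]
ee_rot: [0.8, -0.6, 0.001, -0.001]
ft_force: [0.4, 0.8, -0.3]
grip_width: 0.51
```

```bash
python3 tgt.py -79 -16 .19
```

```text
to (np.float64(0.5553), np.float64(-0.0235), 0.19) travel [145.5 -99.3  -2.7] | jaw now -73.7 tilt 0.2 dr_z 20.0 | F [ 0.4  0.8 -0.3] w 0.51 j7 -1.56 t 29.68
```

Request:
{"fn": "servo_tool", "kwargs": {"moves": [{"travel": [36.4, -24.8, -2.7], "dr": [0, 0, 0]}, {"travel": [36.4, -24.8, 0], "dr": [0, 0, 0]}, {"travel": [36.4, -24.8, 0], "dr": [0, 0, 0]}, {"travel": [36.4, -24.8, 0], "dr": [0, 0, 0]}, {"travel": [0, 0, 0], "dr": [0, 0, 10]}, {"travel": [0, 0, 0], "dr": [0, 0, 10]}, {"travel": [0, 0, 0], "dr": [0, 0, 0]}, {"travel": [0, 0, 0], "dr": [0, 0, 0]}]}}

```text
clock: 30.68
position: [0.554, -0.0235, 0.1874]
ee_rot: [-0.686, 0.728, 0.0, -0.0]
ft_force: [0.3, -0.2, -0.4]
grip_width: 0.508
```

```bash
python3 tgt.py -79 -16 .109
```

```text
to (np.float64(0.5553), np.float64(-0.0235), 0.109) travel [-0.  -1.3 78.4] | jaw now -93.4 tilt 0.1 dr_z 0.3 | F [ 0.3 -0.2 -0.4] w 0.508 j7 -1.78 t 30.68
```

Request:
{"fn": "servo_tool", "kwargs": {"moves": [{"travel": [0, -1.3, 25], "dr": [0, 0, 0]}, {"travel": [0, 0, 25], "dr": [0, 0, 0]}, {"travel": [0, 0, 18], "dr": [0, 0, 0]}, {"travel": [0, 0, 8], "dr": [0, 0, 0]}, {"travel": [0, 0, 2], "dr": [0, 0, 0]}, {"travel": [0, 0, 0], "dr": [0, 0, 0]}]}}

```text
clock: 31.42
position: [0.5561, -0.0237, 0.1108]
ee_rot: [-0.684, 0.729, -0.0, 0.0]
ft_force: [0.5, 0.3, -0.5]
grip_width: 0.511
```

Request:
{"fn": "servo_tool", "kwargs": {"moves": [{"travel": [0, 0, 0], "dr": [0, 0, 0]}, {"travel": [0, 0, 0], "dr": [0, 0, 0]}, {"travel": [0, 0, 0], "dr": [0, 0, 0]}, {"travel": [0, 0, -15], "dr": [0, 0, 0]}, {"travel": [0, 0, -40], "dr": [0, 0, 0]}, {"travel": [0, 0, -40], "dr": [0, 0, 0]}, {"travel": [0, 0, 0], "dr": [0, 0, -10]}, {"travel": [0, 0, 0], "dr": [0, 0, -10]}, {"travel": [0, 0, 0], "dr": [0, 0, -10]}, {"travel": [0, 0, 0], "dr": [0, 0, -10]}, {"travel": [0, 0, 0], "dr": [0, 0, -10]}, {"travel": [0, 0, 0], "dr": [0, 0, -10]}], "claw": 0.4}}

```text
clock: 32.92
position: [0.5559, -0.0236, 0.2064]
ee_rot: [0.958, -0.287, 0.001, -0.0]
ft_force: [-1.2, -0.0, 0.2]
grip_width: 0.601
```

Request:
{"fn": "servo_tool", "kwargs": {"moves": [{"travel": [0, 0, 0], "dr": [0, 0, -10]}, {"travel": [0, 0, 0], "dr": [0, 0, -10]}, {"travel": [0, 0, 0], "dr": [0, 0, -10]}, {"travel": [0, 0, 0], "dr": [0, 0, -10]}, {"travel": [0, 0, 0], "dr": [0, 0, -10]}, {"travel": [0, 0, 0], "dr": [0, 0, -10]}, {"travel": [0, 0, 0], "dr": [0, 0, -10]}, {"travel": [0, 0, 0], "dr": [0, 0, -10]}, {"travel": [0, 0, 0], "dr": [0, 0, -10]}, {"travel": [0, 0, 0], "dr": [0, 0, -10]}, {"travel": [0, 0, 0], "dr": [0, 0, 0]}]}}

```text
clock: 34.3
position: [0.5559, -0.0238, 0.206]
ee_rot: [0.837, 0.547, 0.0, 0.0]
ft_force: [-0.2, -0.6, 0.1]
grip_width: 0.598
```

```bash
python3 cart.py; python3 go.py .4061 .1698 .15 81.5
```

```text
c [0.555 0.125] size 0.074 0.033 yaw 89.0 grasp [0.5546 0.1128] jaw -1.0
c [0.463 0.413] size 0.08 0.044 yaw -15.4 grasp [0.4515 0.4164] jaw -105.4
c [0.418 0.168] size 0.08 0.043 yaw -8.5 grasp [0.4061 0.1698] jaw -98.5
c [0.098 0.099] size 0.077 0.037 yaw -44.1 grasp [0.0892 0.1074] jaw -134.1
c [-0.025  0.101] size 0.049 0.028 yaw -0.8 grasp [-0.0373  0.1014] jaw -90.8
to (0.4061, 0.1698, 0.15) travel [ 116.4 -215.4   55.8] | jaw now 66.1 tilt 0.0 dr_z -15.4 | F [-0.8  0.3  1.4] w 0.602 j7 0.91 t 34.35
```

Request:
{"fn": "servo_tool", "kwargs": {"moves": [{"travel": [19.4, -35.9, 0], "dr": [0, 0, 0]}, {"travel": [19.4, -35.9, 0], "dr": [0, 0, 0]}, {"travel": [19.4, -35.9, 10], "dr": [0, 0, 0]}, {"travel": [19.4, -35.9, 15], "dr": [0, 0, 0]}, {"travel": [19.4, -35.9, 15], "dr": [0, 0, 0]}, {"travel": [19.4, -35.9, 15], "dr": [0, 0, 0]}, {"travel": [0, 0, 0], "dr": [0, 0, -7.7]}, {"travel": [0, 0, 0], "dr": [0, 0, -7.7]}, {"travel": [0, 0, 0], "dr": [0, 0, 0]}, {"travel": [0, 0, 0], "dr": [0, 0, 0]}], "claw": 0.25}}

```text
clock: 35.6
position: [0.4052, 0.1693, 0.1504]
ee_rot: [0.758, 0.653, 0.0, 0.0]
ft_force: [-0.2, 0.2, -0.0]
grip_width: 0.747
```

```bash
python3 go.py .4061 .1698 .005 81.5
```

```text
to (0.4061, 0.1698, 0.005) travel [  0.6   0.7 145.4] | jaw now 81.5 tilt 0.0 dr_z -0.0 | F [-0.2  0.2 -0. ] w 0.747 j7 0.88 t 35.6
```

Request:
{"fn": "servo_tool", "kwargs": {"moves": [{"travel": [0.6, 0.7, 40], "dr": [0, 0, 0]}, {"travel": [0, 0, 40], "dr": [0, 0, 0]}, {"travel": [0, 0, 35], "dr": [0, 0, 0]}, {"travel": [0, 0, 20], "dr": [0, 0, 0]}, {"travel": [0, 0, 8], "dr": [0, 0, 0]}, {"travel": [0, 0, 2], "dr": [0, 0, 0]}, {"travel": [0, 0, 0], "dr": [0, 0, 0]}]}}

```text
clock: 36.48
position: [0.4065, 0.1699, 0.0059]
ee_rot: [0.756, 0.654, 0.0, 0.0]
ft_force: [0.3, 0.4, -0.5]
grip_width: 0.751
```

Request:
{"fn": "servo_tool", "kwargs": {"moves": [{"travel": [0, 0, 0], "dr": [0, 0, 0]}, {"travel": [0, 0, 0], "dr": [0, 0, 0]}, {"travel": [0, 0, 0], "dr": [0, 0, 0]}, {"travel": [0, 0, 0], "dr": [0, 0, 0]}], "claw": 1}}

```text
clock: 36.98
position: [0.4065, 0.1698, 0.0059]
ee_rot: [0.756, 0.654, 0.0, 0.001]
ft_force: [-1.1, -1.3, 5.8]
grip_width: 0.51
```

Request:
{"fn": "servo_tool", "kwargs": {"moves": [{"travel": [0, 0, -20], "dr": [0, 0, 0]}, {"travel": [0, 0, -40], "dr": [0, 0, 0]}, {"travel": [0, 0, -50], "dr": [0, 0, 0]}, {"travel": [0, 0, -50], "dr": [0, 0, 0]}, {"travel": [0, 0, -20], "dr": [0, 0, 0]}, {"travel": [0, 0, 0], "dr": [0, 0, 0]}]}}

```text
clock: 37.72
position: [0.4068, 0.1698, 0.1864]
ee_rot: [0.756, 0.654, 0.001, 0.002]
ft_force: [0.2, -0.6, -1.4]
grip_width: 0.509
```

```bash
python3 tgt.py -13 -12 .19
```

```text
to (np.float64(0.5636), np.float64(0.0421), 0.19) travel [-103.7  173.6   -2.9] | jaw now 81.7 tilt 0.2 dr_z -4.6 | F [ 0.2 -0.6 -1.4] w 0.509 j7 0.94 t 37.73
```

Request:
{"fn": "servo_tool", "kwargs": {"moves": [{"travel": [-20.7, 34.7, -3], "dr": [0, 0, 0]}, {"travel": [-20.7, 34.7, 0], "dr": [0, 0, 0]}, {"travel": [-20.7, 34.7, 0], "dr": [0, 0, 0]}, {"travel": [-20.7, 34.7, 0], "dr": [0, 0, 0]}, {"travel": [-20.7, 34.7, 0], "dr": [0, 0, 0]}, {"travel": [0, 0, 0], "dr": [0, 0, -4.6]}, {"travel": [0, 0, 0], "dr": [0, 0, 0]}, {"travel": [0, 0, 0], "dr": [0, 0, 0]}]}}

```text
clock: 38.72
position: [0.5622, 0.0431, 0.1875]
ee_rot: [0.729, 0.684, -0.0, -0.0]
ft_force: [-0.6, 0.6, -1.5]
grip_width: 0.51
```

```bash
python3 tgt.py -13 -12 .109
```

```text
to (np.float64(0.5636), np.float64(0.0421), 0.109) travel [-0.9  1.6 78.5] | jaw now 86.3 tilt 0.1 dr_z 0.0 | F [-0.6  0.6 -1.5] w 0.51 j7 1.08 t 38.73
```

Request:
{"fn": "servo_tool", "kwargs": {"moves": [{"travel": [-0.9, 1.6, 25], "dr": [0, 0, 0]}, {"travel": [0, 0, 25], "dr": [0, 0, 0]}, {"travel": [0, 0, 18], "dr": [0, 0, 0]}, {"travel": [0, 0, 8], "dr": [0, 0, 0]}, {"travel": [0, 0, 2], "dr": [0, 0, 0]}, {"travel": [0, 0, 0], "dr": [0, 0, 0]}]}}

```text
clock: 39.48
position: [0.5647, 0.0416, 0.1108]
ee_rot: [0.729, 0.684, 0.0, 0.0]
ft_force: [0.1, 0.7, -1.5]
grip_width: 0.509
```

Request:
{"fn": "servo_tool", "kwargs": {"moves": [{"travel": [0, 0, 0], "dr": [0, 0, 0]}, {"travel": [0, 0, 0], "dr": [0, 0, 0]}, {"travel": [0, 0, 0], "dr": [0, 0, 0]}, {"travel": [0, 0, -15], "dr": [0, 0, 0]}, {"travel": [0, 0, -40], "dr": [0, 0, 0]}, {"travel": [0, 0, -40], "dr": [0, 0, 0]}, {"travel": [0, 0, 0], "dr": [0, 0, 0]}], "claw": 0.4}}

```text
clock: 40.35
position: [0.5659, 0.0423, 0.2092]
ee_rot: [0.729, 0.684, 0.002, 0.002]
ft_force: [-0.6, -0.3, -0.8]
grip_width: 0.598
```

```bash
python3 cart.py; python3 go.py .4515 .4164 .17 74.6
```

```text
c [ 0.545 -0.113] size 0.044 0.038 yaw -1.7 grasp [ 0.5328 -0.1131] jaw -91.7
c [ 0.486 -0.197] size 0.101 0.018 yaw 82.3 grasp [ 0.4843 -0.2094] jaw -7.7
c [0.463 0.413] size 0.08 0.044 yaw -15.4 grasp [0.4515 0.4164] jaw -105.4
c [0.097 0.1  ] size 0.075 0.036 yaw -42.8 grasp [0.0882 0.1083] jaw -132.8
c [-0.027  0.101] size 0.046 0.028 yaw -0.8 grasp [-0.0387  0.1014] jaw -90.8
to (0.4515, 0.4164, 0.17) travel [ 366.6 -137.3   36.7] | jaw now 86.3 tilt 0.2 dr_z 11.7 | F [ 0.4 -0.4 -0. ] w 0.598 j7 1.09 t 40.4
```

Request:
{"fn": "servo_tool", "kwargs": {"moves": [{"travel": [45.8, -17.5, 0], "dr": [0, 0, 0]}, {"travel": [45.8, -17.5, 0], "dr": [0, 0, 0]}, {"travel": [45.8, -17.5, 0], "dr": [0, 0, 0]}, {"travel": [45.8, -17.5, 0], "dr": [0, 0, 0]}, {"travel": [45.8, -17.5, 0], "dr": [0, 0, 0]}, {"travel": [45.8, -17.5, 10], "dr": [0, 0, 0]}, {"travel": [45.8, -17.5, 10], "dr": [0, 0, 0]}, {"travel": [45.8, -17.5, 10], "dr": [0, 0, 0]}, {"travel": [0, 0, 0], "dr": [0, 0, 5.8]}, {"travel": [0, 0, 0], "dr": [0, 0, 5.9]}, {"travel": [0, 0, 0], "dr": [0, 0, 0]}, {"travel": [0, 0, 0], "dr": [0, 0, 0]}], "claw": 0.2}}

```text
clock: 41.9
position: [0.4479, 0.4158, 0.1749]
ee_rot: [0.795, 0.607, -0.0, 0.0]
ft_force: [0.7, -0.0, -0.2]
grip_width: 0.804
```

```bash
python3 go.py .449 .417 .005 74.6
```

```text
to (0.449, 0.417, 0.005) travel [  1.6   0.8 169.8] | jaw now 74.8 tilt 0.0 dr_z 0.2 | F [ 0.7 -0.  -0.2] w 0.804 j7 0.17 t 41.9
```

Request:
{"fn": "servo_tool", "kwargs": {"moves": [{"travel": [1.6, 0.8, 45], "dr": [0, 0, 0]}, {"travel": [0, 0, 45], "dr": [0, 0, 0]}, {"travel": [0, 0, 40], "dr": [0, 0, 0]}, {"travel": [0, 0, 25], "dr": [0, 0, 0]}, {"travel": [0, 0, 11], "dr": [0, 0, 0]}, {"travel": [0, 0, 3], "dr": [0, 0, 0]}, {"travel": [0, 0, 0], "dr": [0, 0, 0]}]}}

```text
clock: 42.78
position: [0.4496, 0.418, 0.0072]
ee_rot: [0.795, 0.606, 0.001, -0.0]
ft_force: [-0.6, -0.4, 0.6]
grip_width: 0.801
```

Request:
{"fn": "servo_tool", "kwargs": {"moves": [{"travel": [0, 0, 0], "dr": [0, 0, 0]}, {"travel": [0, 0, 0], "dr": [0, 0, 0]}, {"travel": [0, 0, 0], "dr": [0, 0, 0]}, {"travel": [0, 0, 0], "dr": [0, 0, 0]}], "claw": 1}}

```text
clock: 43.28
position: [0.4496, 0.4178, 0.0072]
ee_rot: [0.795, 0.606, 0.001, 0.0]
ft_force: [-0.6, -1.5, 6.7]
grip_width: 0.507
```

Request:
{"fn": "servo_tool", "kwargs": {"moves": [{"travel": [0, 0, -20], "dr": [0, 0, 0]}, {"travel": [0, 0, -40], "dr": [0, 0, 0]}, {"travel": [0, 0, -50], "dr": [0, 0, 0]}, {"travel": [0, 0, -50], "dr": [0, 0, 0]}, {"travel": [0, 0, -30], "dr": [0, 0, 0]}, {"travel": [0, 0, 0], "dr": [0, 0, 0]}]}}

```text
clock: 44.02
position: [0.4495, 0.4186, 0.1999]
ee_rot: [0.795, 0.606, 0.002, -0.0]
ft_force: [-0.1, 0.4, -0.9]
grip_width: 0.511
```

```bash
python3 tgt.py 53 -14 .19
```

```text
to (np.float64(0.5659), np.float64(0.1081), 0.19) travel [-268.7  194.4    9.3] | jaw now 74.7 tilt 0.3 dr_z -11.6 | F [-0.1  0.4 -0.9] w 0.511 j7 0.18 t 44.02
```

Request:
{"fn": "servo_tool", "kwargs": {"moves": [{"travel": [-38.4, 27.8, 0], "dr": [0, 0, 0]}, {"travel": [-38.4, 27.8, 0], "dr": [0, 0, 0]}, {"travel": [-38.4, 27.8, 0], "dr": [0, 0, 0]}, {"travel": [-38.4, 27.8, 0], "dr": [0, 0, 0]}, {"travel": [-38.4, 27.8, 0], "dr": [0, 0, 0]}, {"travel": [-38.4, 27.8, 0], "dr": [0, 0, 0]}, {"travel": [-38.4, 27.8, 0], "dr": [0, 0, 0]}, {"travel": [0, 0, 0], "dr": [0, 0, -5.8]}, {"travel": [0, 0, 0], "dr": [0, 0, -5.8]}, {"travel": [0, 0, 0], "dr": [0, 0, 0]}, {"travel": [0, 0, 0], "dr": [0, 0, 0]}]}}

```text
clock: 45.4
position: [0.5653, 0.1067, 0.196]
ee_rot: [0.731, 0.683, -0.0, -0.0]
ft_force: [0.2, 0.2, -1.7]
grip_width: 0.504
```

```bash
python3 tgt.py 53 -14 .109
```

```text
to (np.float64(0.5659), np.float64(0.1081), 0.109) travel [ 1.4  0.6 87. ] | jaw now 86.1 tilt 0.0 dr_z -0.2 | F [ 0.2  0.2 -1.7] w 0.504 j7 0.96 t 45.4
```

Request:
{"fn": "servo_tool", "kwargs": {"moves": [{"travel": [1.4, 0.6, 25], "dr": [0, 0, 0]}, {"travel": [0, 0, 25], "dr": [0, 0, 0]}, {"travel": [0, 0, 20], "dr": [0, 0, 0]}, {"travel": [0, 0, 12], "dr": [0, 0, 0]}, {"travel": [0, 0, 4], "dr": [0, 0, 0]}, {"travel": [0, 0, 0], "dr": [0, 0, 0]}]}}

```text
clock: 46.15
position: [0.5665, 0.1082, 0.1105]
ee_rot: [0.73, 0.684, 0.0, 0.0]
ft_force: [0.8, 0.1, -1.1]
grip_width: 0.508
```

Request:
{"fn": "servo_tool", "kwargs": {"moves": [{"travel": [0, 0, 0], "dr": [0, 0, 0]}, {"travel": [0, 0, 0], "dr": [0, 0, 0]}, {"travel": [0, 0, 0], "dr": [0, 0, 0]}, {"travel": [0, 0, -15], "dr": [0, 0, 0]}, {"travel": [0, 0, -40], "dr": [0, 0, 0]}, {"travel": [0, 0, -40], "dr": [0, 0, 0]}, {"travel": [0, 0, 0], "dr": [0, 0, 0]}], "claw": 0.4}}

```text
clock: 47.02
position: [0.5678, 0.109, 0.2093]
ee_rot: [0.73, 0.684, 0.002, 0.002]
ft_force: [-0.5, 0.5, -1.1]
grip_width: 0.599
```

```bash
python3 - <<'E'
from fit import U
from go import go
p=[.5764,.0543,-.065]
for z in(.16,.102): go(*U(p,(86,68,0))[:2].round(4),z,86.3)
from h import *
s=manip.camera("scene");cv2.imwrite("pics/v5.png",cv2.resize(s[90:350,60:406],(798,599),interpolation=cv2.INTER_CUBIC))
E
```

```text
to (np.float64(0.6666), np.float64(0.1166), 0.16) travel [14.  97.8 49.9] | jaw now 86.3 tilt 0.3 dr_z -0.0 | F [-0.5  0.5 -1.1] w 0.599 j7 0.97 t 47.02
to (np.float64(0.6666), np.float64(0.1166), 0.102) travel [ 13.9  97.5 107.9] | jaw now 86.3 tilt 0.3 dr_z -0.0 | F [-0.5  0.5 -1.1] w 0.599 j7 0.97 t 47.02
```

View pics/v5.png

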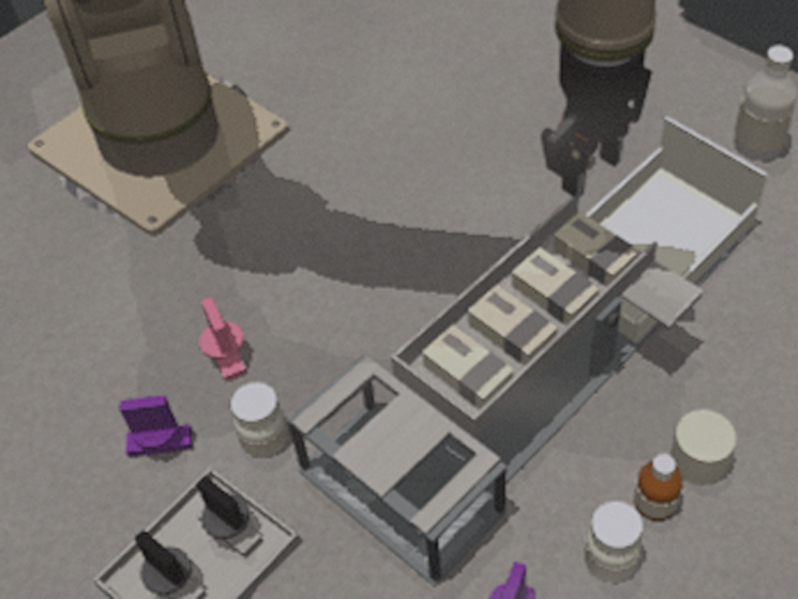

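All four cartons lie in the trough and the keys stand in the tray. Now the tab, with the gripper shut.

Request:
{"fn": "servo_tool", "kwargs": {"moves": [{"travel": [3.5, 26, 0], "dr": [0, 0, 0]}, {"travel": [3.5, 26, 0], "dr": [0, 0, 0]}, {"travel": [3.5, 26, 0], "dr": [0, 0, 0]}, {"travel": [3.5, 26, 0], "dr": [0, 0, 0]}, {"travel": [0, 0, 0], "dr": [0, 0, 0]}, {"travel": [0, 0, 30], "dr": [0, 0, 0]}, {"travel": [0, 0, 30], "dr": [0, 0, 0]}, {"travel": [0, 0, 25], "dr": [0, 0, 0]}, {"travel": [0, 0, 12], "dr": [0, 0, 0]}, {"travel": [0, 0, 0], "dr": [0, 0, 0]}], "claw": 1}}

```text
clock: 48.32
position: [0.6704, 0.115, 0.1077]
ee_rot: [0.73, 0.684, -0.001, -0.0]
ft_force: [0.1, -0.3, 0.4]
grip_width: 0.001
```

```bash
python3 - <<'E'
from fit import U
from go import go
p=[.5764,.0543,-.065]
go(*U(p,(92,68,0))[:2].round(4),.1); go(*U(p,(92,55,0))[:2].round(4),.059)
E
```

```text
to (np.float64(0.6726), np.float64(0.1162), 0.1) travel [1.3 2.2 7.7] | jaw now 86.3 tilt 0.1 | F [ 0.1 -0.3  0.4] w 0.001 j7 0.92 t 48.33
to (np.float64(0.6718), np.float64(0.1032), 0.059) travel [-11.7   2.3  48.7] | jaw now 86.3 tilt 0.1 | F [ 0.1 -0.3  0.4] w 0.001 j7 0.92 t 48.33
```

Request:
{"fn": "servo_tool", "kwargs": {"moves": [{"travel": [1, 2, 7], "dr": [0, 0, 0]}, {"travel": [0, 0, 6], "dr": [0, 0, 0]}, {"travel": [-1, 0, 6], "dr": [0, 0, 0]}, {"travel": [-1, 0, 6], "dr": [0, 0, 0]}, {"travel": [-2, 0, 6], "dr": [0, 0, 0]}, {"travel": [-2, 0, 5], "dr": [0, 0, 0]}, {"travel": [0, 0, 0], "dr": [0, 0, 0]}]}}

```text
clock: 49.2
position: [0.6734, 0.111, 0.0732]
ee_rot: [0.73, 0.684, 0.001, 0.0]
ft_force: [1.1, 2.5, 5.1]
grip_width: -0.003
```

Request:
{"fn": "servo_tool", "kwargs": {"moves": [{"travel": [-3, 0, 5], "dr": [0, 0, 0]}, {"travel": [-3, 0, 5], "dr": [0, 0, 0]}, {"travel": [0, 0, 0], "dr": [0, 0, 0]}, {"travel": [0, 0, 0], "dr": [0, 0, 0]}, {"travel": [0, 0, 0], "dr": [0, 0, 0]}, {"travel": [0, 0, 0], "dr": [0, 0, 0]}, {"travel": [0, 0, 0], "dr": [0, 0, 0]}, {"travel": [0, 0, 0], "dr": [0, 0, 0]}, {"travel": [0, 0, 0], "dr": [0, 0, 0]}, {"travel": [0, 0, 0], "dr": [0, 0, 0]}]}}

```text
clock: 50.45
position: [0.6736, 0.1067, 0.0648]
ee_rot: [0.729, 0.684, 0.003, 0.0]
ft_force: [-0.4, 5.2, 12.3]
grip_width: -0.003
```

```bash
python3 - <<'E'
from h import *
s=manip.camera("scene");cv2.imwrite("pics/v6.png",cv2.resize(s[90:350,60:406],(798,599),interpolation=cv2.INTER_CUBIC))
E
```

```text
(no output)
```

View pics/v6.png

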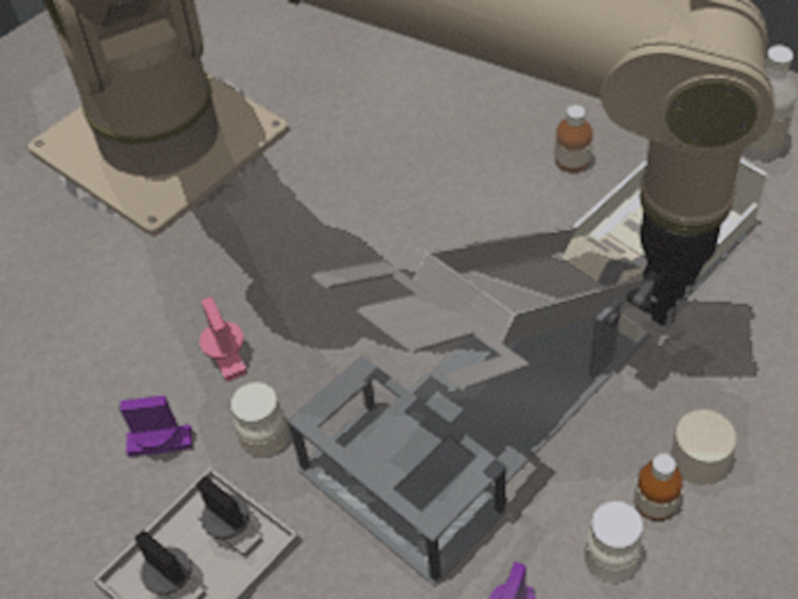

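Request:
{"fn": "servo_tool", "kwargs": {"moves": [{"travel": [0, 0, 1.5], "dr": [0, 0, 0]}, {"travel": [0, 0, 0], "dr": [0, 0, 0]}, {"travel": [0, 0, 0], "dr": [0, 0, 0]}, {"travel": [0, 0, 0], "dr": [0, 0, 0]}, {"travel": [3, 0, -6], "dr": [0, 0, 0]}, {"travel": [3, 0, -6], "dr": [0, 0, 0]}, {"travel": [2, 0, -6], "dr": [0, 0, 0]}, {"travel": [2, 0, -6], "dr": [0, 0, 0]}, {"travel": [1, 0, -6], "dr": [0, 0, 0]}, {"travel": [1, 0, -6], "dr": [0, 0, 0]}, {"travel": [0, 0, -6], "dr": [0, 0, 0]}, {"travel": [0, 0, -6], "dr": [0, 0, 0]}]}}

```text
clock: 52.0
position: [0.6726, 0.1148, 0.1082]
ee_rot: [0.73, 0.683, -0.001, 0.0]
ft_force: [-0.1, 0.3, 0.6]
grip_width: -0.001
```

Request:
{"fn": "servo_tool", "kwargs": {"moves": [{"travel": [0, 0, -40], "dr": [0, 0, 0]}, {"travel": [0, 0, -50], "dr": [0, 0, 0]}, {"travel": [0, 0, -50], "dr": [0, 0, 0]}, {"travel": [-40, -30, 0], "dr": [0, 0, 0]}, {"travel": [-40, -40, 0], "dr": [0, 0, 0]}, {"travel": [-40, -40, 0], "dr": [0, 0, 0]}, {"travel": [-40, -40, 0], "dr": [0, 0, 0]}, {"travel": [-40, -40, 0], "dr": [0, 0, 0]}, {"travel": [-40, 0, 0], "dr": [0, 0, 0]}, {"travel": [-40, 0, 0], "dr": [0, 0, 0]}, {"travel": [-40, 0, 0], "dr": [0, 0, 0]}, {"travel": [0, 0, 0], "dr": [0, 0, 0]}]}}

```text
clock: 53.5
position: [0.461, -0.1945, 0.248]
ee_rot: [0.732, 0.681, -0.001, -0.001]
ft_force: [0.3, 0.4, -0.5]
grip_width: -0.003
```

```bash
python3 - <<'E'
from h import *
s=manip.camera("scene");t=manip.camera("top")
a=cv2.resize(s[90:350,60:406],(480,360),interpolation=cv2.INTER_CUBIC)
cv2.imwrite("pics/v7.png",np.vstack([cv2.resize(s[100:280,140:440],(700,420),interpolation=cv2.INTER_CUBIC),cv2.resize(t[130:280,130:470],(700,309))[:180]]))
print(manip.get_obs()["clock"])
E
```

```text
53.6
```

View pics/v7.png

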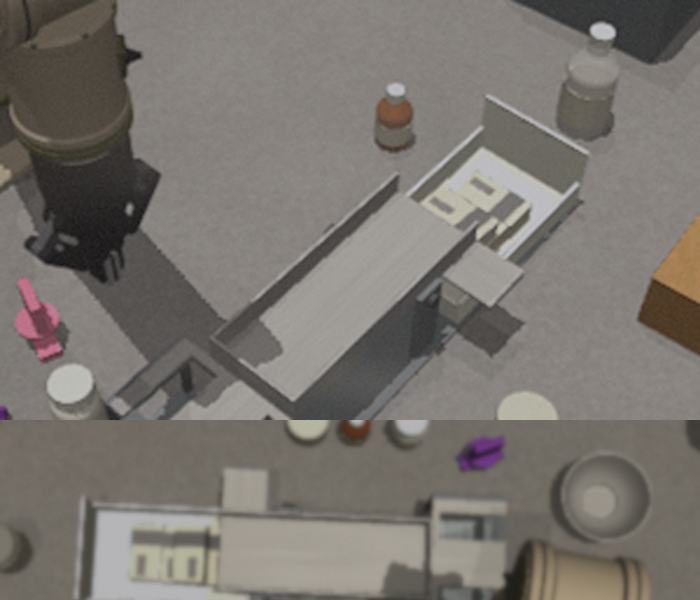

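```bash
python3 - <<'E'
from h import *
s=manip.camera("scene");t=manip.camera("top")
cv2.imwrite("pics/v8.png",np.hstack([cv2.resize(s[130:220,300:400],(420,378),interpolation=cv2.INTER_CUBIC),cv2.resize(t[160:235,160:235],(378,378),interpolation=cv2.INTER_CUBIC)]))
E
```

View pics/v8.png

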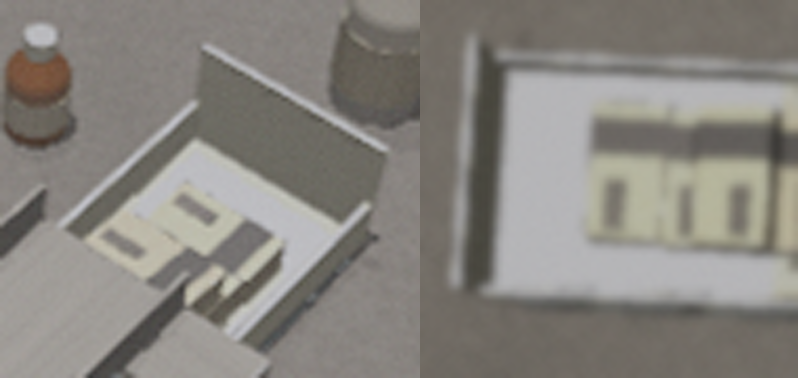

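```bash
python3 -c "
from workcell import manip
print(manip.hand_in())"
```

```text
the job is handed in; nothing more can be done
None
```

I handed the job in at about 54 s.

**What I did:** I turned both keys in line with their slots, drew them up and stood them in the steel tray. All four cartons then went into the trough. I pushed the tab down, let the trough swing back, and moved the arm clear.

**Last checks:**
- **Keys:** both were upright in the tray when last in view, while the tab was held down. The final pictures did not cover the tray.
- **Trough:** it looks level and empty.
- **Cartons:** I count four in the bin. One lies partly on another, and one shows only as a narrow strip under the outlet, on the ramp, so its position is inferred rather than fully seen.
- **Forces:** readings at the end of each move stayed at about 12 N or less.
- **Bystanders:** I saw no contact with them, but I did not measure their positions again.

**Surprises:** one carton was knocked a few centimetres aside during the key work; I measured it again before gripping it. One picture meant to check the key alignment was blocked by the gripper, so I relied on the position and force readings instead.

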